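# Pack soap balls and roll-on bottles, then set the labelling rule

### The job

Pack this order: lower every soap ball gently to the bottom of the deep carton, one to a cell and never dropped or rammed against it, and stand every roll-on bottle upright, fully down in its own bore of the wooden stand. When all are packed, lay the labelling rule flat on the bench, flush against the carton's near long face and about at its middle, ready for the label. Leave the jar, the tape and the stack of labels alone.

Things in the scene. Friction and masses are not known exactly. Their poses are not given: they have to be found in the camera images.
- carton: open-topped brown cardboard carton that does not move, 120 x 260 x 88 mm high, long side along its y; three deep cells in a row along y, each 110 mm (x) by 80 mm (y) inside and 84 mm deep, walls 5 mm thick. Origin: centre of its underside. Its near long face, towards the robot, is at x = -60 mm.
- stand: pale wooden bottle stand that does not move, 200 x 70 x 50 mm high, long side along its x, with three round blind bores in a row, 42 mm across, 42 mm deep, 65 mm apart. Origin: centre of its underside.
- cell0 (a point): centre of the floor of a carton cell (4 mm above the table); axes as the carton's. Cell 0 lies at y = -85 mm in the carton
- cell1 (a point): centre of the floor of a carton cell (4 mm above the table); axes as the carton's. Cell 1 lies at y = 0 mm in the carton
- cell2 (a point): centre of the floor of a carton cell (4 mm above the table); axes as the carton's. Cell 2 lies at y = 85 mm in the carton
- stand_hole0 (a point): centre of the mouth of one bore of the stand, level with the stand's top, 50 mm above the table; z up
- stand_hole1 (a point): centre of the mouth of one bore of the stand, level with the stand's top, 50 mm above the table; z up
- stand_hole2 (a point): centre of the mouth of one bore of the stand, level with the stand's top, 50 mm above the table; z up
- soap0_center (a point): centre of a hard white soap ball 60 mm across with a flat spot 28 mm wide underneath, 26.5 mm below the centre, on which it stands; it can be held at any turn. Two or three are present
- soap1_center (a point): centre of a hard white soap ball 60 mm across with a flat spot 28 mm wide underneath, 26.5 mm below the centre, on which it stands; it can be held at any turn. Two or three are present
- soap2_center (a point): centre of a hard white soap ball 60 mm across with a flat spot 28 mm wide underneath, 26.5 mm below the centre, on which it stands; it can be held at any turn. Two or three are present
- bottle0: roll-on bottle, white with a green cap, upright, round, 36 mm across and 110 mm tall. Origin: centre of its underside, z along the bottle. Two or three are present
- bottle1: roll-on bottle, white with a green cap, upright, round, 36 mm across and 110 mm tall. Origin: centre of its underside, z along the bottle. Two or three are present
- bottle2: roll-on bottle, white with a green cap, upright, round, 36 mm across and 110 mm tall. Origin: centre of its underside, z along the bottle. Two or three are present
- rule: aluminium labelling rule, a flat bar 180 mm long (its y), 30 mm wide (its x), 8 mm thick, with a black grip block on its middle, 30 mm (y) by 22 mm (x), from 8 to 48 mm above the table. Origin: centre of the underside
- jar: bystander: closed amber jar 64 mm across, 90 mm tall, at the right of the bench; origin: centre of its underside
- tape: bystander: roll of tape lying flat, 90 mm across, 45 mm tall, to the right of the carton; origin: centre of its underside
- labels: bystander: stack of labels 90 x 50 x 45 mm to the left of the carton; origin: centre of its underside
Things that resemble listed ones, but are neither listed nor needed, are in the scene too. What is shaped like the bottle1 but blue or orange is not meant. What is shaped like the part that bears soap1_center but pink is not meant.

How it is judged:
On the way, in this order (a step that is already met when the one before it is completed fails the run):
1. every soap ball is in a carton cell and every bottle in a bore of the stand (((x of soap0_center in the frame of cell0 between -0.05 and 0.05 m and y of soap0_center in the frame of cell0 between -0.04 and 0.04 m and z of soap0_center in the frame of cell0 below 0.04 m) or (x of soap0_center in the frame of cell1 between -0.05 and 0.05 m and y of soap0_center in the frame of cell1 between -0.04 and 0.04 m and z of soap0_center in the frame of cell1 below 0.04 m) or (x of soap0_center in the frame of cell2 between -0.05 and 0.05 m and y of soap0_center in the frame of cell2 between -0.04 and 0.04 m and z of soap0_center in the frame of cell2 below 0.04 m)) and linear speed of each of soap0, soap1, soap2, bottle0, bottle1, bottle2 below 0.05 m/s and ((x of soap1_center in the frame of cell0 between -0.05 and 0.05 m and y of soap1_center in the frame of cell0 between -0.04 and 0.04 m and z of soap1_center in the frame of cell0 below 0.04 m) or (x of soap1_center in the frame of cell1 between -0.05 and 0.05 m and y of soap1_center in the frame of cell1 between -0.04 and 0.04 m and z of soap1_center in the frame of cell1 below 0.04 m) or (x of soap1_center in the frame of cell2 between -0.05 and 0.05 m and y of soap1_center in the frame of cell2 between -0.04 and 0.04 m and z of soap1_center in the frame of cell2 below 0.04 m)) and ((x of soap2_center in the frame of cell0 between -0.05 and 0.05 m and y of soap2_center in the frame of cell0 between -0.04 and 0.04 m and z of soap2_center in the frame of cell0 below 0.04 m) or (x of soap2_center in the frame of cell1 between -0.05 and 0.05 m and y of soap2_center in the frame of cell1 between -0.04 and 0.04 m and z of soap2_center in the frame of cell1 below 0.04 m) or (x of soap2_center in the frame of cell2 between -0.05 and 0.05 m and y of soap2_center in the frame of cell2 between -0.04 and 0.04 m and z of soap2_center in the frame of cell2 below 0.04 m)) and ((horizontal distance between bottle0 and stand_hole0 below 0.008 m and z of bottle0 in the frame of stand_hole0 below -0.036 m) or (horizontal distance between bottle0 and stand_hole1 below 0.008 m and z of bottle0 in the frame of stand_hole1 below -0.036 m) or (horizontal distance between bottle0 and stand_hole2 below 0.008 m and z of bottle0 in the frame of stand_hole2 below -0.036 m)) and angle between each of bottle0, bottle1, bottle2's own z axis and vertical below 0.12 rad and ((horizontal distance between bottle1 and stand_hole0 below 0.008 m and z of bottle1 in the frame of stand_hole0 below -0.036 m) or (horizontal distance between bottle1 and stand_hole1 below 0.008 m and z of bottle1 in the frame of stand_hole1 below -0.036 m) or (horizontal distance between bottle1 and stand_hole2 below 0.008 m and z of bottle1 in the frame of stand_hole2 below -0.036 m)) and ((horizontal distance between bottle2 and stand_hole0 below 0.008 m and z of bottle2 in the frame of stand_hole0 below -0.036 m) or (horizontal distance between bottle2 and stand_hole1 below 0.008 m and z of bottle2 in the frame of stand_hole1 below -0.036 m) or (horizontal distance between bottle2 and stand_hole2 below 0.008 m and z of bottle2 in the frame of stand_hole2 below -0.036 m))), for 0.2 s.
2. the rule lies flush against the carton's near long face (x of rule in the frame of carton between -0.0785 and -0.07 m and y of rule in the frame of carton between -0.04 and 0.04 m and angle between the y axis of rule and the y axis of carton, either way round below 0.03 rad and z of rule in the frame of carton below 0.005 m and angle between rule's own z axis and vertical below 0.05 rad and linear speed of rule below 0.02 m/s), for 0.2 s.
At the end, for the whole second after the job is handed in: Each soap ball rests on a cell floor (centre under 40 mm above it); each bottle is in a bore, within 8 mm of its centre, 36 mm deep, upright within 0.12 rad; the rule lies flat, within 3.5 mm of the carton's near face, parallel within 0.03 rad, centred within 40 mm; all at rest (all of step 1 and all of step 2); the robot touches nothing.
It fails at once if a soap ball hits the carton hard (dropped or rammed, over 35 N) (contact force between any of soap0, soap1, soap2 and carton above 35 N).
It fails at once if a bystander (jar, tape, labels) is moved more than 30 mm (distance of any of jar, tape, labels from where it was at the start of the episode above 0.03 m).
Of soap0, soap1, soap2, bottle0, bottle1, bottle2 only 5 to 6 are there at a start; the rules pass over those that are not, and their reading is None.
At some moment in a run one of rule, soap0, soap1, soap2 may be knocked a few centimetres aside while the robot is not near it.
It also fails if it takes over 200 s, if anything falls off the work surface, if the arm or the gripper's body presses on something with over 40 N, if the wrist force passes 120 N, or if a joint passes its speed limit or range.

### The arm

A 6-joint arm with a two-finger parallel gripper is mounted at the origin on the work surface. World frame = base frame: x ahead of the robot, y to its left, z up, the work surface at z = 0. Lengths are in m, angles in rad, forces in N, time in s.
With the tool pointing down it reaches from about 0.225 to 0.875 m from the base axis. Payload 3.4 kg.
Tool frame: the origin (TCP) lies midway between the tips of the shut fingers; the grasp point (between the pads) lies 19 mm behind it; z points along the fingers, y is the line along which they close (so a half turn about z gives the same grasp; the last joint's range is limited). The gripper opens to 85 mm and grips with 20 to 120 N. Pads are 22 mm wide; open, the fingers measure 114 mm over their backs; the gripper's body (76 mm by 85 mm) begins 54 mm behind the grasp point. The pads swing forward as they close: fully open they stand 13 mm farther back than shut.
Start: joints at [1.016, 0.276, 1.505, -0, 1.361, -0.121], TCP at [0.242, 0.522, 0.231] pointing down, gripper open.
Joint ranges: [-2.89, 2.89], [-0.75, 2.08], [0.22, 2.7], [-1.18, 4.32], [0.11, 2.71], [-2.7, 2.7]. Speed limits (rad/s): [2.57, 2.57, 3.14, 3.14, 3.14, 3.14].

### API

Orientations are given as a unit quaternion [x, y, z, w].
In Python, from station import ctrl, vision gives the robot as it stands.
- The arm moves only by the shell command python3 -m pendant 'ROWS' [FORCE]. ROWS is a JSON object of lists of equal length, an entry for each row: "delta_pos": the shift along the tool's x, y, z in m, a list of three; "delta_rot": the turn, a rotation vector about the tool's x, y, z in rad, a list of three; "grip": the opening, from 0 (shut) to 1 (fully open). In form: {"delta_pos": [[x, y, z], ...], "delta_rot": [[ax, ay, az], ...], "grip": [grip, ...]}. A call has 1 to 8 rows; each row is the pose to reach, as a shift and turn from the pose commanded when the call began, along the tool's axes at that moment; what a row does not reach only later rows make up. A row lasts 1/10 s, in which the tool goes at most 50 mm and 8.59 degrees, less where a joint would pass 70% of its speed; a pose out of reach is approached as far as the arm can. A call with a gripper value outside its range is refused whole. The fingers move at their own pace and stop on an object; FORCE is the grip in N (left out, the last holds). Time passes only in rows, so rows that repeat a pose let the fingers close. It gives the time, the measured TCP pose, the force, the opening and the grip force at its end, in the units of the state.
- ctrl.get_state(): the state, without advancing time (a new reading comes with each control period).
- vision.grab_frame(name): name is "scene" or "top" or "wrist"; returns the picture (400x640x3 uint8, red, green, blue); there is no depth.
- vision.camera_model(name): a dict with "fovy" (degrees; the focal length in pixels is half the picture's height over the tangent of half this angle, whatever the lens; pixels are square), "cx", "cy" (the principal point, pixels), "pose" (4x4, takes a point from camera to world coordinates); the wrist camera has in their place "tool_from_camera" (4x4, takes a point from camera to tool coordinates, whose origin is the TCP and whose axes are the flange's). Camera axes: x right, y up, looking along -z (the intrinsics and any distortion apply to the point x, -y, -z); pixel columns grow to the right and rows downward; lengths in m; the calibration is good to about 2 mm. A picture is of the moment at which its call begins: read the wrist's pose just before it. camera_model takes no time and is no camera call.
- ctrl.close_job(): hands the job in; it is judged then, once.
The state is a dict: "time_s": time; "joint_pos": joint angles; "joint_velocities": joint speeds; "joint_torque": joint torques, N m; "ee_pos": TCP position; "eef_rot": TCP orientation; "wrist_force": force on the tool from outside, world axes, zero at the start; "moment": the same for the moment, N m; "gripper_width": finger opening in m; "grasp_force": force on a finger pad.
Only numpy, scipy, OpenCV 4.12 (cv2) and the standard library are available. Lean on these libraries where they do the work, as an engineer would, in place of code of your own. Each camera call takes 0.05 s, during which the arm holds its last target. There are 200 camera calls.

## Working session

There is one attempt and no reset: what is moved stays moved. The work goes in short steps, Python scripts to look and compute and a shell command to move; the robot and the scene stay as the last step left them, time stands still between calls to the robot, and variables do not carry over. Pictures are saved under pics/ and viewed, at most 14 in all, crops included, and the job is handed in when it is done.

```bash
mkdir -p pics; ls; python3 - <<'E'
from station import ctrl, vision
import cv2
for n in ["top","scene"]:
    cv2.imwrite(f"pics/{n}0.png", vision.grab_frame(n)[:,:,::-1])
for n in ["top","scene","wrist"]: print(n, vision.camera_model(n))
s=ctrl.get_state(); print(s)
E
```

```text
pics
top {'fovy': 47.275699601021955, 'cx': 313.2150014075027, 'cy': 195.61538882424566, 'pose': array([[-1.09366827e-02,  9.95261784e-01, -9.66145454e-02,
         3.83686755e-01],
       [-9.99939547e-01, -1.07756753e-02,  2.18811471e-03,
        -6.41279383e-02],
       [ 1.13665999e-03,  9.66326354e-02,  9.95319467e-01,
         1.35975692e+00],
       [ 0.00000000e+00,  0.00000000e+00,  0.00000000e+00,
         1.00000000e+00]])}
scene {'fovy': 50.09118913831655, 'cx': 312.115590234392, 'cy': 201.59893760811465, 'pose': array([[ 0.48501377, -0.54288337,  0.68559412,  1.31862259],
       [ 0.87433234,  0.31667688, -0.36777535, -0.49074997],
       [-0.01745269,  0.77781322,  0.62825314,  0.78337759],
       [ 0.        ,  0.        ,  0.        ,  1.        ]])}
wrist {'fovy': 71.30301550152853, 'cx': 316.76685545011753, 'cy': 201.1801062212577, 'tool_from_camera': array([[ 7.52798320e-04,  9.64265735e-01,  2.64935891e-01,
         6.64311263e-02],
       [ 9.99999622e-01, -6.10412392e-04, -6.19766094e-04,
        -4.53420606e-04],
       [-4.35899057e-04,  2.64936257e-01, -9.642
[... 164 characters left out ...]
1597150e+00,  2.76542638e-01,  1.50602149e+00,  2.90353268e-05,
        1.36072658e+00, -1.21017905e-01]), 'joint_velocities': array([ 1.35327164e-04, -3.82269463e-04, -4.18753989e-03,  9.31153027e-06,
        2.10410842e-03,  2.42596535e-04]), 'joint_torque': array([ 2.94493191e-03, -4.17698014e+01, -2.46405405e+01, -2.52596183e-04,
        5.88083363e-03,  2.06350158e-06]), 'ee_pos': array([0.24143596, 0.52132134, 0.23051406]), 'eef_rot': array([ 2.15209567e-01,  9.76567520e-01, -7.96305932e-04, -2.94868695e-04]), 'wrist_force': array([ 0.18714962,  0.76002363, -0.34785523]), 'moment': array([-0.04804746,  0.01466009,  0.04121709]), 'grasp_force': 0.0, 'gripper_width': 0.08548999468268655}
```

View pics/top0.png

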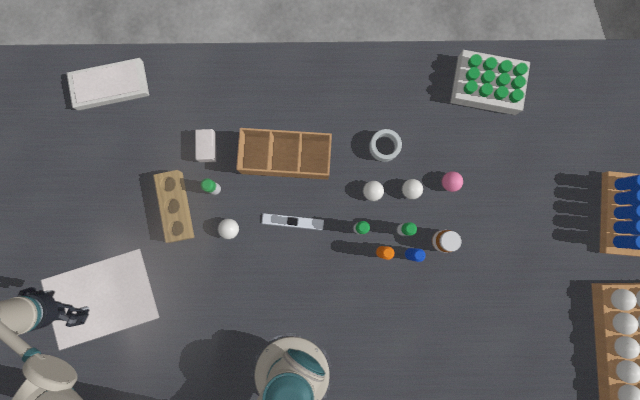

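View pics/scene0.png

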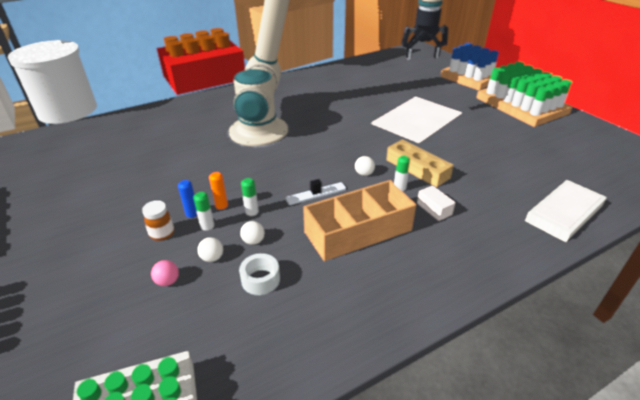

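```bash
cat > h.py <<'E'
import numpy as np, cv2
from scipy.spatial.transform import Rotation as R
from station import ctrl, vision
def cam(n, st=None):
    m=vision.camera_model(n); f=200/np.tan(np.radians(m["fovy"]/2))
    if n=="wrist":
        T=np.eye(4); T[:3,:3]=R.from_quat(st["eef_rot"]).as_matrix(); T[:3,3]=st["ee_pos"]; P=T@m["tool_from_camera"]
    else: P=m["pose"]
    return f,m["cx"],m["cy"],P
def world(n,u,v,z,st=None):
    f,cx,cy,P=cam(n,st); d=P[:3,:3]@np.array([(u-cx)/f,-(v-cy)/f,-1]); o=P[:3,3]
    return o+d*(z-o[2])/d[2]
def pix(n,p,st=None):
    f,cx,cy,P=cam(n,st); q=P[:3,:3].T@(np.asarray(p)-P[:3,3]); return np.array([cx-f*q[0]/q[2], cy+f*q[1]/q[2]])
def masks(img):
    h=cv2.cvtColor(img,cv2.COLOR_RGB2HSV); H,S,V=[h[...,i] for i in range(3)]
    return dict(green=((H>50)&(H<85)&(S>120)&(V>60)), white=((S<40)&(V>150)), wood=((H>8)&(H<25)&(S>60)&(V>90)))
def blobs(m,amin=30):
    n,l,s,c=cv2.connectedComponentsWithStats(m.astype(np.uint8)); return [(np.round(c[i],1).tolist(),s[i].tolist()) for i in range(1,n) if s[i][4]>=amin]
def to(p,yaw=None,st=None):
    """delta in tool axes to world point p; yaw = world angle of the tool y axis (mod pi)"""
    st=st or ctrl.get_state(); r=R.from_quat(st["eef_rot"]); M=r.as_matrix()
    out=[np.round(M.T@(np.asarray(p)-st["ee_pos"]),4).tolist()]
    if yaw is not None:
        y0=np.arctan2(M[1,1],M[0,1]); yaw=y0+(yaw-y0+np.pi/2)%np.pi-np.pi/2
        y=np.array([np.cos(yaw),np.sin(yaw),0]); z=np.array([0,0,-1.]); T=np.c_[np.cross(y,z),y,z]
        out.append(np.round((r.inv()*R.from_matrix(T)).as_rotvec(),4).tolist())
    return out
E
python3 - <<'E'
from h import *
im=cv2.imread("pics/top0.png")[:,:,::-1].copy(); m=masks(im)
for k in m:
    print(k)
    for c,s in blobs(m[k]):
        if 110<c[1]<280 and 150<c[0]<470: print(c,s)
cv2.imwrite("pics/crop0.png",cv2.resize(im[120:275,145:475,::-1],None,fx=2.4,fy=2.4,interpolation=cv2.INTER_CUBIC))
E
```

```text
green
[208.8, 184.8] [203, 179, 12, 13, 112]
[362.5, 227.1] [356, 221, 14, 13, 141]
[409.0, 228.5] [402, 222, 15, 13, 155]
white
[205.0, 144.1] [196, 129, 19, 31, 576]
[386.2, 143.6] [371, 129, 31, 31, 364]
[415.0, 188.7] [408, 179, 15, 20, 224]
[375.5, 190.5] [369, 181, 15, 20, 233]
[216.9, 188.8] [213, 183, 8, 11, 51]
[288.8, 221.0] [262, 213, 55, 16, 393]
[229.4, 228.6] [221, 219, 18, 20, 281]
[450.8, 240.7] [441, 231, 21, 20, 329]
wood
[283.7, 153.1] [236, 128, 96, 52, 4281]
[173.3, 205.8] [153, 170, 41, 73, 2023]
[442.0, 240.4] [436, 230, 16, 23, 67]
[385.1, 252.2] [376, 246, 19, 14, 213]
```

View pics/crop0.png

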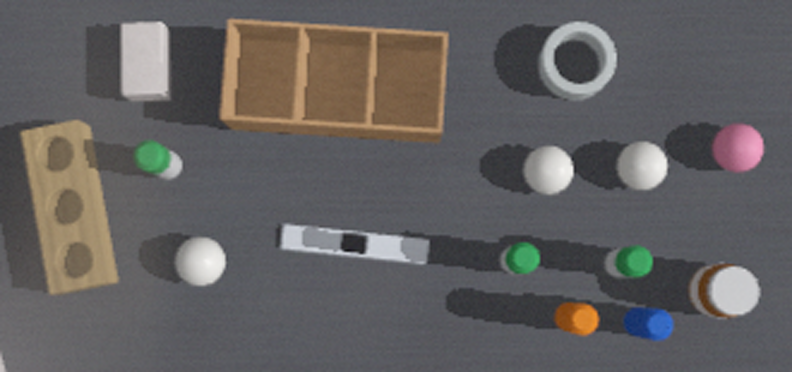

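The crop shows three white soaps at full-image (373,191), (412,189) and (228,229). The pink ball at (452,182) is not meant. The green-capped bottles are at (209,185), (362,227) and (409,228); orange (385,252) and blue (416,255) are not meant. The carton is centred near (284,152), the stand near (174,206) and the rule near (292,221).

```bash
python3 - <<'E'
from h import *
F=lambda x,y:(x/2.4+145,y/2.4+120)
W=lambda x,y,z: world("top",*[a-0.2 for a in F(x,y)],z)[:2]
def fit(name,cs,z,L,Wd):
    p=np.array([W(x,y,z) for x,y in cs]); r=cv2.minAreaRect(p.astype(np.float32)*1000); print(name,p.round(4).tolist(),p.mean(0).round(4),r)
fit("carton",[(229,19),(448,32),(442,131),(222,121)],.088,0,0)
fit("stand",[(22,131),(86,121),(117,281),(50,293)],.05,0,0)
for b in [(58,153),(67,207),(77,259)]: print("bore",W(*b,.05).round(4))
for b in [(548,170),(642,165),(200,262)]: print("soap",W(*b,.0265).round(4))
for u,v in [(208.8,184.8),(362.5,227.1),(409,228.5)]: print("bottle",world("top",u,v,.110)[:2].round(4))
print("ruleends",W(283,237,.008).round(4),W(427,250,.008).round(4),"block",W(355,242,.048).round(4))
for n,(x,y,z) in dict(jar=(726,290,.09),tape=(578,61,.045),labels=(145,58,.045)).items(): print(n,W(x,y,z).round(3))
E
```

```text
carton [[0.7029, 0.138], [0.6845, -0.1206], [0.5666, -0.1118], [0.5812, 0.1457]] [0.6338 0.0128] ((633.8886108398438, 12.468521118164062), (259.24896240234375, 121.94340515136719), 86.40389251708984)
stand [[0.5775, 0.3928], [0.5888, 0.3159], [0.3962, 0.2758], [0.3829, 0.3551]] [0.4863 0.3349] ((486.8450927734375, 334.27490234375), (200.21263122558594, 80.4358139038086), 10.950566291809082)
bore [0.5503 0.3489]
bore [0.4851 0.3369]
bore [0.4228 0.3238]
soap [ 0.5259 -0.2431]
soap [ 0.5308 -0.3582]
soap [0.4183 0.1816]
bottle [0.538  0.2203]
bottle [ 0.4172 -0.2005]
bottle [ 0.412  -0.3273]
ruleends [0.4484 0.083 ] [ 0.4304 -0.0942] block [ 0.4396 -0.0074]
jar [ 0.378 -0.436]
tape [ 0.657 -0.28 ]
labels [0.666 0.247]
```

```bash
python3 -c "
from h import *
print(to([.50,.29,.25],np.radians(101)))"
```

```text
[[-0.3318, -0.1012, -0.0194], [-0.0016, -0.0008, -0.6258]]
```

```bash
python3 -m pendant '{"delta_pos":[[-0.332,-0.101,-0.019],[-0.332,-0.101,-0.019],[-0.332,-0.101,-0.019],[-0.332,-0.101,-0.019],[-0.332,-0.101,-0.019],[-0.332,-0.101,-0.019],[-0.332,-0.101,-0.019],[-0.332,-0.101,-0.019]],"delta_rot":[[0,0,-0.626],[0,0,-0.626],[0,0,-0.626],[0,0,-0.626],[0,0,-0.626],[0,0,-0.626],[0,0,-0.626],[0,0,-0.626]],"grip":[1,1,1,1,1,1,1,1]}' 40
python3 -m pendant '{"delta_pos":[[0,0,0],[0,0,0],[0,0,0]],"delta_rot":[[0,0,0],[0,0,0],[0,0,0]],"grip":[1,1,1]}'
python3 - <<'E'
from h import *
st=ctrl.get_state(); im=vision.grab_frame("wrist")
print(st["ee_pos"],st["eef_rot"],st["joint_pos"],st["time_s"])
cv2.imwrite("pics/w1.png",im[:,:,::-1])
for p in [[.5503,.3489,.05],[.4851,.3369,.05],[.4228,.3238,.05],[.538,.2203,.11],[.4183,.1816,.0265]]: print(pix("wrist",p,st).round(1))
E
```

```text
time_s: 0.9
ee_pos: [0.5041, 0.287, 0.25]
eef_rot: [-0.094, 0.996, -0.001, 0.001]
wrist_force: [-0.6, 0.1, 0.3]
gripper_width: 0.0858
grasp_force: 0.0
time_s: 1.2
ee_pos: [0.4989, 0.2918, 0.2501]
eef_rot: [-0.097, 0.995, 0.0, -0.001]
wrist_force: [-0.6, 0.5, 1.0]
gripper_width: 0.0855
grasp_force: 0.0
[0.49893321 0.29178092 0.25010718] [-9.68594337e-02  9.95297824e-01  3.15154766e-04 -6.26222835e-04] [ 4.08188366e-01  2.71230803e-01  1.46487679e+00  9.96938514e-04
  1.40648445e+00 -1.35679463e+00] 1.2
[352.2 226.2]
[354.7 176.2]
[356.  123.2]
[244.4 213.4]
[242.3  96.5]
```

View pics/w1.png

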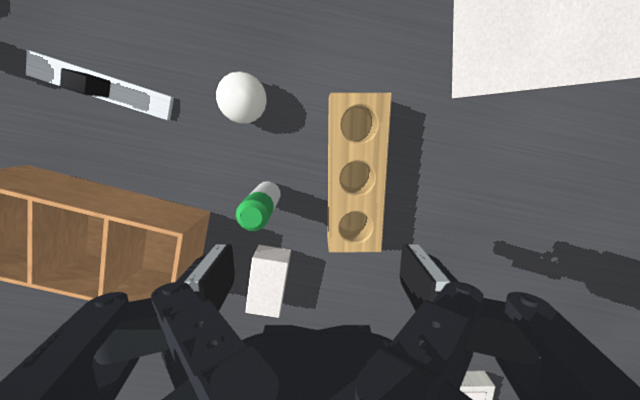

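```bash
cat >> h.py <<'E'
def captop(im, st=None, n="wrist", z=.11):
    h=cv2.cvtColor(im,cv2.COLOR_RGB2HSV); g=((h[...,0]>50)&(h[...,0]<85)&(h[...,1]>120))
    for c,s in blobs(g,100):
        x,y,w,hh,_=s; V=h[y:y+hh,x:x+w,2][g[y:y+hh,x:x+w]]
        t=cv2.threshold(V.reshape(-1,1),0,255,cv2.THRESH_OTSU)[0]
        for c2,s2 in blobs(g&(h[...,2]>t),40):
            if x<=c2[0]<=x+w and y<=c2[1]<=y+hh: print("cap",t,c2,s2,world(n,*c2,z,st).round(4))
E
python3 - <<'E'
from h import *
im=cv2.imread("pics/w1.png")[:,:,::-1].copy()
st=dict(ee_pos=np.array([0.49893321,0.29178092,0.25010718]),eef_rot=np.array([-9.68594337e-02,9.95297824e-01,3.15154766e-04,-6.26222835e-04]))
captop(im,st)
h=cv2.cvtColor(im,cv2.COLOR_RGB2HSV)
V=h[...,2]; sub=V[90:255,325:395]
print(np.percentile(sub,[5,20,50,80]))
m=np.zeros(V.shape,bool); m[98:248,336:380]=V[98:248,336:380]<175
for c,s in blobs(m,200):
    x,y,w,hh,_=s; print(c,s,world("wrist",x+w/2-.5,y+hh/2-.5,.05,st).round(4))
E
```

```text
cap 145.0 [248.3, 213.5] [236, 193, 26, 36, 601] [0.5373 0.2244 0.11  ]
[ 61. 111. 188. 207.]
[356.4, 122.4] [340, 104, 35, 38, 987] [0.4218 0.3248 0.05  ]
[354.0, 176.2] [339, 160, 32, 35, 809] [0.4861 0.3369 0.05  ]
[351.8, 225.1] [338, 211, 30, 31, 659] [0.5499 0.3492 0.05  ]
```

```bash
python3 -c "
from h import *
print(to([.537,.2265,.14],np.radians(101.1)),to([.537,.2265,.062]))"
```

```text
[[-0.0248, -0.0716, 0.1102], [0.0006, -0.0008, 0.0007]] [[-0.0249, -0.0716, 0.1882]]
```

```bash
python3 -m pendant '{"delta_pos":[[-0.025,-0.072,0],[-0.025,-0.072,0.06],[-0.025,-0.072,0.11],[-0.025,-0.072,0.15],[-0.025,-0.072,0.188],[-0.025,-0.072,0.188],[-0.025,-0.072,0.188]],"delta_rot":[[0,0,0],[0,0,0],[0,0,0],[0,0,0],[0,0,0],[0,0,0],[0,0,0]],"grip":[1,1,1,1,1,1,1]}'
python3 -m pendant '{"delta_pos":[[0,0,0],[0,0,0],[0,0,0],[0,0,0],[0,0,0],[0,0,0],[0,0,0],[0,0,0]],"delta_rot":[[0,0,0],[0,0,0],[0,0,0],[0,0,0],[0,0,0],[0,0,0],[0,0,0],[0,0,0]],"grip":[0.3,0.3,0.3,0.3,0.3,0.3,0.3,0.3]}' 40
python3 - <<'E'
from h import *
st=ctrl.get_state(); im=vision.grab_frame("wrist"); cv2.imwrite("pics/w2.png",im[:,:,::-1])
print(st["ee_pos"],st["gripper_width"]); captop(im,st)
print(to([.5499,.3492,.15]),pix("wrist",[*st["ee_pos"][:2],.11],st))
E
```

```text
time_s: 1.95
ee_pos: [0.5384, 0.2257, 0.0627]
eef_rot: [-0.097, 0.995, 0.0, -0.0]
wrist_force: [-0.0, 0.9, 1.1]
gripper_width: 0.0855
grasp_force: 0.0
time_s: 2.75
ee_pos: [0.5399, 0.2253, 0.0642]
eef_rot: [-0.096, 0.995, 0.001, 0.002]
wrist_force: [-1.2, 1.2, 7.7]
gripper_width: 0.0353
grasp_force: 39.3
[0.53992874 0.22534391 0.06418924] 0.03534260809632638
cap 142.0 [307.4, 259.5] [282, 223, 61, 62, 1909] [0.5242 0.2179 0.11  ]
[[-0.0337, 0.1198, -0.0856]] [318.52461976 297.70789806]
```

View pics/w2.png

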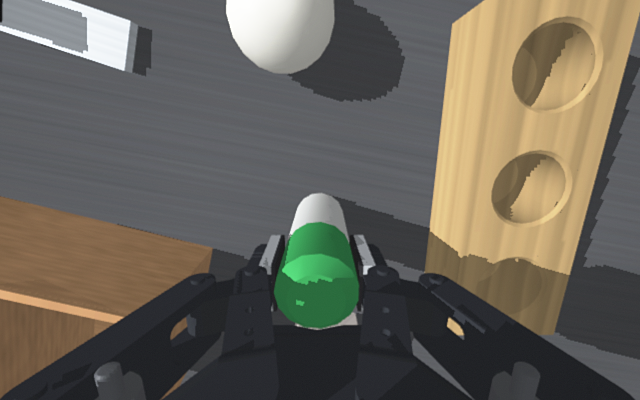

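The wrist picture shows the green-capped bottle held between the pads, its cap centre near (316,291), which is about 2 mm towards tool +x of the grasp axis.

```bash
python3 -m pendant '{"delta_pos":[[0,0,-0.03],[0,0,-0.065],[-0.01,0.03,-0.085],[-0.02,0.07,-0.085],[-0.03,0.105,-0.085],[-0.036,0.12,-0.075],[-0.036,0.12,-0.064],[-0.036,0.12,-0.064]],"delta_rot":[[0,0,0],[0,0,0],[0,0,0],[0,0,0],[0,0,0],[0,0,0],[0,0,0],[0,0,0]],"grip":[0.3,0.3,0.3,0.3,0.3,0.3,0.3,0.3]}' 40
python3 -m pendant '{"delta_pos":[[0,0,0],[0,0,0],[0,0,0]],"delta_rot":[[0,0,0],[0,0,0],[0,0,0]],"grip":[0.3,0.3,0.3]}'
python3 - <<'E'
from h import *
st=ctrl.get_state(); im=vision.grab_frame("wrist"); cv2.imwrite("pics/w3.png",im[:,:,::-1])
print(st["ee_pos"]); print(to([.5499,.3492,.12],np.radians(101.1)),pix("wrist",[*st["ee_pos"][:2],.174],st))
for b in [(.4218,.3248), (.4861,.3369), (.5499,.3492)]: print(pix("wrist",[*b,.05],st))
E
```

```text
time_s: 3.6
ee_pos: [0.5493, 0.3476, 0.1234]
eef_rot: [-0.096, 0.995, -0.002, -0.003]
wrist_force: [-0.1, 0.2, -1.7]
gripper_width: 0.0351
grasp_force: 40.1
time_s: 3.9
ee_pos: [0.5516, 0.3485, 0.1269]
eef_rot: [-0.095, 0.995, 0.0, 0.0]
wrist_force: [-0.5, 0.5, -0.3]
gripper_width: 0.0351
grasp_force: 40.1
[0.55161308 0.34845769 0.12687132]
[[0.0016, 0.0009, 0.0069], [0.0001, 0.0009, -0.0026]] [318.43580077 299.43216337]
[319.77301457  27.79297676]
[319.03231801 124.81565132]
[318.75877968 206.61419915]
```

View pics/w3.png

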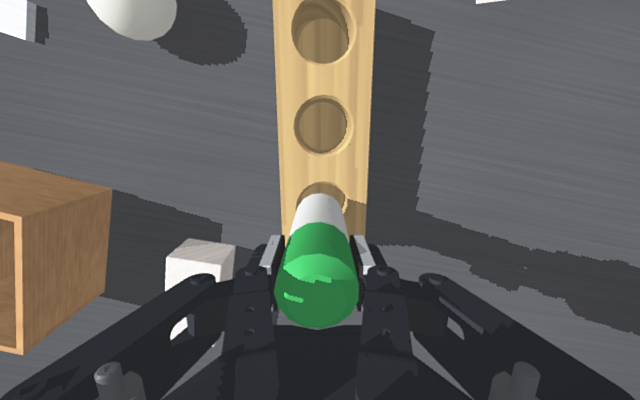

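```bash
python3 -m pendant '{"delta_pos":[[0,0.002,0],[0,0.002,0.01],[0,0.002,0.02],[0,0.002,0.03],[0,0.002,0.036],[0,0.002,0.036]],"delta_rot":[[0,0,0],[0,0,0],[0,0,0],[0,0,0],[0,0,0],[0,0,0]],"grip":[0.3,0.3,0.3,0.3,0.3,0.3]}'
python3 -m pendant '{"delta_pos":[[0,0,0.007],[0,0,0.014],[0,0,0.018],[0,0,0.018],[0,0,0.018]],"delta_rot":[[0,0,0],[0,0,0],[0,0,0],[0,0,0],[0,0,0]],"grip":[0.3,0.3,0.3,0.3,0.3]}'
```

```text
time_s: 4.55
ee_pos: [0.5499, 0.3509, 0.0885]
eef_rot: [-0.096, 0.995, -0.001, -0.001]
wrist_force: [-0.2, 0.1, -0.6]
gripper_width: 0.0356
grasp_force: 40.1
time_s: 5.05
ee_pos: [0.5508, 0.3513, 0.0723]
eef_rot: [-0.096, 0.995, -0.0, 0.0]
wrist_force: [-0.6, 0.7, -0.7]
gripper_width: 0.0353
grasp_force: 39.7
```

```bash
sed -i 's|yaw=y0+(yaw-y0+np.pi/2)%np.pi-np.pi/2|yaw=y0+(yaw-y0+np.pi)%(2*np.pi)-np.pi|' h.py
python3 -m pendant '{"delta_pos":[[0,0,0],[0,0,0],[0,0,0],[0,0,-0.02],[0,0,-0.06],[0,0,-0.1],[0,0,-0.12]],"delta_rot":[[0,0,0],[0,0,0],[0,0,0],[0,0,0],[0,0,0],[0,0,0],[0,0,0]],"grip":[0.6,0.6,0.6,0.6,0.6,0.6,1]}'
python3 - <<'E'
from h import *
st=ctrl.get_state(); im=vision.grab_frame("wrist"); cv2.imwrite("pics/w4.png",im[:,:,::-1])
print(st["ee_pos"]); captop(im,st,z=.118); print(pix("wrist",[.5499,.3502,.118],st))
t=vision.grab_frame("top"); captop(t,n="top")
for c,s in blobs(masks(t)["white"]):
    if 140<c[1]<280 and 150<c[0]<470: print(c,s)
print(to([.4183,.1816,.12],-.063))
E
```

```text
time_s: 5.75
ee_pos: [0.5524, 0.3521, 0.1965]
eef_rot: [-0.096, 0.995, 0.001, 0.003]
wrist_force: [0.2, 0.6, 0.4]
gripper_width: 0.0645
grasp_force: 0.0
[0.55235694 0.35205903 0.1965279 ]
cap 166.0 [313.9, 201.6] [298, 177, 35, 46, 1081] [0.548  0.3483 0.118 ]
[315.68008186 204.1415259 ]
cap 123.0 [475.6, 59.6] [471, 55, 11, 11, 91] [ 0.8868 -0.5308  0.11  ]
cap 123.0 [473.7, 72.3] [469, 67, 11, 12, 97] [ 0.8498 -0.5237  0.11  ]
cap 123.0 [471.3, 85.5] [466, 80, 11, 12, 98] [ 0.8116 -0.5152  0.11  ]
cap 122.0 [490.8, 62.5] [486, 58, 11, 10, 87] [ 0.8779 -0.5734  0.11  ]
cap 122.0 [488.9, 75.3] [484, 70, 11, 12, 98] [ 0.8406 -0.5662  0.11  ]
cap 122.0 [486.8, 88.4] [482, 83, 11, 12, 98] [ 0.8027 -0.5585  0.11  ]
cap 122.0 [506.1, 65.3] [501, 61, 11, 10, 91] [ 0.8693 -0.6163  0.11  ]
cap 122.0 [504.1, 78.1] [499, 73, 11, 11, 97] [ 0.8321 -0.6087  0.11  ]
cap 122.0 [502.0, 91.2] [497, 86, 11, 12, 100] [ 0.7942 -0.6008  0.11  ]
cap 124.0 [521.5, 68.0] [517, 63, 10, 11, 84] [ 0.8609 -0.6594  0.11  ]
cap 124.0 [519.4, 80.8] [515, 76, 10, 11, 87] [ 0.8238 -0.6514  0.11  ]
cap 124.0 [517.4, 94.1] [512, 89, 11, 11, 92] [ 0.7854 -0.6437  0.11  ]
cap 129.0 [364.1, 227.2] [359, 222, 11, 12, 94] [ 0.4169 -0.2048  0.11  ]
cap 125.0 [411.2, 228.5] [406, 223, 11, 12, 97] [ 0.4119 -0.3333  0.11  ]
[205.0, 144.1] [196, 129, 19, 31, 576]
[386.2, 143.5] [371, 129, 31, 31, 362]
[171.7, 184.3] [168, 179, 7, 10, 34]
[415.1, 188.7] [409, 179, 14, 20, 223]
[375.6, 190.6] [369, 181, 15, 20, 230]
[288.5, 221.1] [262, 213, 54, 16, 353]
[229.4, 228.7] [221, 219, 18, 20, 278]
[450.8, 240.7] [441, 231, 21, 20, 329]
[[0.1654, -0.142, 0.075], [0.0091, 0.0037, 1.826]]
```

```bash
python3 -m pendant '{"delta_pos":[[0.165,-0.142,0.05],[0.165,-0.142,0.05],[0.165,-0.142,0.05],[0.165,-0.142,0.05],[0.165,-0.142,0.05],[0.165,-0.142,0.05],[0.165,-0.142,0.05],[0.165,-0.142,0.05]],"delta_rot":[[0,0,1.826],[0,0,1.826],[0,0,1.826],[0,0,1.826],[0,0,1.826],[0,0,1.826],[0,0,1.826],[0,0,1.826]],"grip":[1,1,1,1,1,1,1,1]}'
python3 -c "
from h import *
print(to([.4183,.1816,.14],-.063))"
```

```text
time_s: 6.65
ee_pos: [0.4149, 0.1798, 0.1412]
eef_rot: [0.486, 0.874, -0.001, -0.001]
wrist_force: [0.0, 0.3, 0.3]
gripper_width: 0.0854
grasp_force: 0.0
[[-0.0003, 0.0039, 0.0012], [-0.0021, -0.0, 0.6192]]
```

```bash
python3 -m pendant '{"delta_pos":[[0,0.004,0],[0,0.004,0],[0,0.004,0],[0,0.004,0],[0,0.004,0],[0,0.004,0]],"delta_rot":[[0,0,0.62],[0,0,0.62],[0,0,0.62],[0,0,0.62],[0,0,0.62],[0,0,0.62]],"grip":[1,1,1,1,1,1]}'
cat >> h.py <<'E'
def ball(im,st,z=.0265,n="wrist"):
    m=masks(im)["white"]; h=cv2.cvtColor(im,cv2.COLOR_RGB2HSV); m=(h[...,1]<45)&(h[...,2]>110)
    for c,s in blobs(m,600):
        (x,y),r=cv2.minEnclosingCircle(cv2.findNonZero(((cv2.connectedComponents(m.astype(np.uint8))[1]==cv2.connectedComponents(m.astype(np.uint8))[1][int(c[1]),int(c[0])])).astype(np.uint8)))
        print("ball?",round(x,1),round(y,1),round(r,1),s[4],world(n,x,y,z,st).round(4))
E
python3 - <<'E'
from h import *
st=ctrl.get_state(); im=vision.grab_frame("wrist"); cv2.imwrite("pics/w5.png",im[:,:,::-1])
print(st["ee_pos"],pix("wrist",[.4183,.1816,.0265],st)); ball(im,st)
print(to([.4183,.1816,.015],-.063))
E
```

```text
time_s: 7.25
ee_pos: [0.4187, 0.1823, 0.1415]
eef_rot: [0.726, 0.688, -0.001, -0.0]
wrist_force: [-0.6, -0.6, 0.0]
gripper_width: 0.0854
grasp_force: 0.0
[0.41871638 0.18234631 0.14151196] [316.07423955 197.36804636]
ball? 259.5 86.5 77.5 2851 [0.3749 0.283  0.0265]
ball? 579.5 103.5 67.8 7298 [0.6531 0.2541 0.0265]
ball? 283.5 125.0 50.7 1250 [0.3929 0.2499 0.0265]
ball? 319.5 199.5 376.7 866 [0.4215 0.1793 0.0265]
ball? 317.9 198.3 32.3 3223 [0.42   0.1805 0.0265]
ball? 270.3 274.8 52.9 1128 [0.3664 0.1014 0.0265]
ball? 347.0 300.0 30.5 1498 [0.445  0.0671 0.0265]
ball? 11.1 331.0 49.3 3279 [0.0736 0.0473 0.0265]
[[-0.0008, -0.0004, 0.1267], [-0.0011, 0.0003, 0.0084]]
```

```bash
python3 -m pendant '{"delta_pos":[[-0.001,0.001,0.04],[-0.001,0.001,0.08],[-0.001,0.001,0.11],[-0.001,0.001,0.126],[-0.001,0.001,0.126],[-0.001,0.001,0.126]],"delta_rot":[[0,0,0.008],[0,0,0.008],[0,0,0.008],[0,0,0.008],[0,0,0.008],[0,0,0.008]],"grip":[1,1,1,1,1,1]}'
python3 -m pendant '{"delta_pos":[[0,0,0],[0,0,0],[0,0,0],[0,0,0],[0,0,0]],"delta_rot":[[0,0,0],[0,0,0],[0,0,0],[0,0,0],[0,0,0]],"grip":[0.5,0.5,0.5,0.5,0.5]}' 40
python3 -m pendant '{"delta_pos":[[0,0,-0.03],[0,0,-0.07],[0,0,-0.11],[0,0,-0.14],[0,0,-0.14]],"delta_rot":[[0,0,0],[0,0,0],[0,0,0],[0,0,0],[0,0,0]],"grip":[0.5,0.5,0.5,0.5,0.5]}'
python3 -c "
from h import *
y=np.array([np.cos(1.508),np.sin(1.508)]); c=np.array([.634,.0125])
print([ (c+k*y).round(4) for k in (.085,0,-.085)])
print(to([*(c+.085*y),.155],-.063))"
```

```text
time_s: 7.9
ee_pos: [0.4205, 0.1816, 0.0164]
eef_rot: [0.729, 0.684, -0.0, -0.0]
wrist_force: [-0.7, 0.5, -0.5]
gripper_width: 0.0856
grasp_force: 0.0
time_s: 8.4
ee_pos: [0.4211, 0.1818, 0.018]
eef_rot: [0.73, 0.684, 0.001, 0.001]
wrist_force: [-1.6, -0.5, 8.0]
gripper_width: 0.0574
grasp_force: 41.3
time_s: 8.9
ee_pos: [0.4236, 0.1824, 0.1613]
eef_rot: [0.73, 0.684, 0.005, 0.003]
wrist_force: [1.3, 0.2, -1.1]
gripper_width: 0.0571
grasp_force: 44.4
[array([0.6393, 0.0973]), array([0.634 , 0.0125]), array([ 0.6287, -0.0723])]
[[-0.071, 0.2207, 0.0085], [0.0109, -0.0037, -0.0016]]
```

```bash
python3 - <<'E'
from h import *
st=ctrl.get_state(); im=vision.grab_frame("wrist"); cv2.imwrite("pics/w6.png",im[:,:,::-1])
print(st["ee_pos"],st["gripper_width"],st["grasp_force"])
for d in (0,.005,.01,.02): print(d,pix("wrist",st["ee_pos"]+[0,0,d],st).round(1))
y=np.array([np.cos(1.508),np.sin(1.508)]);x=np.array([y[1],-y[0]]);c=np.array([.634,.0125])
for a,b in [(-.06,.13),(.06,.13),(-.06,-.13),(.06,-.13)]: print(pix("wrist",[*(c+a*x+b*y),.088],st).round(1))
E
```

```text
[0.42355046 0.18239169 0.16130763] 0.05707424511742452 44.40714005380869
0 [315.9 247.9]
0.005 [315.9 251.8]
0.01 [316. 256.]
0.02 [316.2 265.2]
[505.9 238.9]
[646.5 238.1]
[463.7 461.4]
[573.1 459.9]
```

View pics/w6.png

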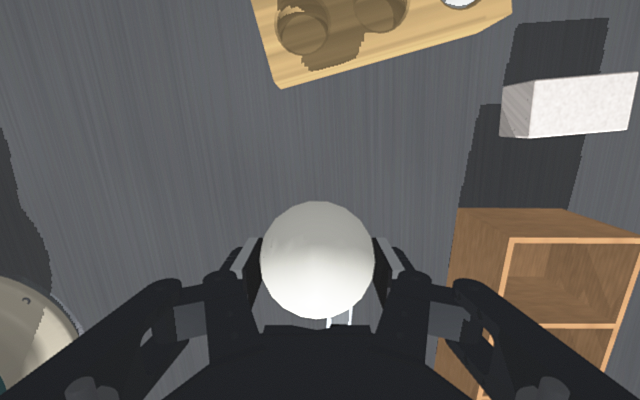

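```bash
python3 -m pendant '{"delta_pos":[[-0.01,0.03,0],[-0.025,0.07,0],[-0.04,0.115,0],[-0.055,0.16,0],[-0.065,0.2,0],[-0.07,0.219,0.008],[-0.07,0.219,0.008],[-0.07,0.219,0.008]],"delta_rot":[[0,0,0],[0,0,0],[0,0,0],[0,0,0],[0,0,0],[0,0,0],[0,0,0],[0,0,0]],"grip":[0.5,0.5,0.5,0.5,0.5,0.5,0.5,0.5]}'
python3 -m pendant '{"delta_pos":[[0,0,0],[0,0,0]],"delta_rot":[[0,0,0],[0,0,0]],"grip":[0.5,0.5]}'
python3 - <<'E'
from h import *
st=ctrl.get_state(); im=vision.grab_frame("wrist"); cv2.imwrite("pics/w7.png",im[:,:,::-1])
y=np.array([np.cos(1.508),np.sin(1.508)]);x=np.array([y[1],-y[0]]);c=np.array([.634,.0125])
for a,b in [(-.06,.13),(.06,.13),(-.06,-.13),(.06,-.13)]: print(pix("wrist",[*(c+a*x+b*y),.088],st).round(1))
print(to([*(c+.085*y),.155],-.063),st["ee_pos"])
E
```

```text
time_s: 9.75
ee_pos: [0.6325, 0.0973, 0.146]
eef_rot: [0.73, 0.684, -0.002, -0.002]
wrist_force: [-0.5, 0.1, -1.9]
gripper_width: 0.0574
grasp_force: 44.4
time_s: 9.95
ee_pos: [0.633, 0.098, 0.1485]
eef_rot: [0.729, 0.684, -0.0, -0.0]
wrist_force: [0.6, 0.3, -0.6]
gripper_width: 0.0575
grasp_force: 44.4
[242.2 155.7]
[407.6 155.6]
[261.3 425.1]
[384.7 425.1]
[[-0.0003, 0.0061, -0.0063], [-0.0, -0.0002, -0.0012]] [0.63302114 0.09800051 0.14845371]
```

View pics/w7.png

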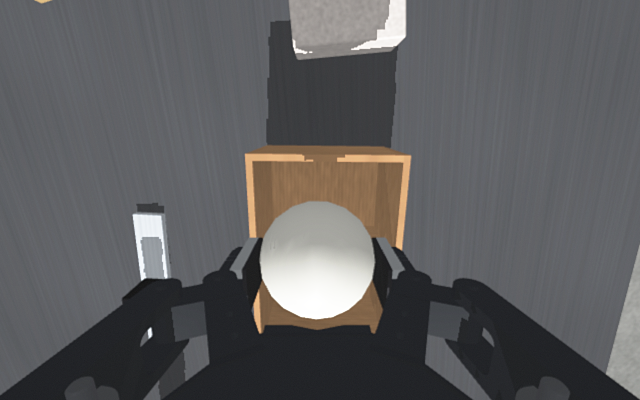

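The picture shows the ball held at (317,259) and the carton rim's outer corners at (246,154) and (411,155). The carton is therefore about 2.5 mm further out in x than I estimated, so I correct for that and lower the ball.

```bash
python3 -m pendant '{"delta_pos":[[0,0.009,0],[0,0.009,0.02],[0,0.009,0.045],[0,0.009,0.07],[0,0.009,0.09],[0,0.009,0.105],[0,0.009,0.114],[0,0.009,0.118]],"delta_rot":[[0,0,0],[0,0,0],[0,0,0],[0,0,0],[0,0,0],[0,0,0],[0,0,0],[0,0,0]],"grip":[0.5,0.5,0.5,0.5,0.5,0.5,0.5,0.5]}'
python3 -m pendant '{"delta_pos":[[0,0,0],[0,0,0],[0,0,0.002]],"delta_rot":[[0,0,0],[0,0,0],[0,0,0]],"grip":[0.5,0.5,0.5]}'
```

```text
time_s: 10.8
ee_pos: [0.6443, 0.0969, 0.039]
eef_rot: [0.73, 0.684, 0.002, 0.002]
wrist_force: [-25.1, -2.5, 57.6]
gripper_width: 0.0579
grasp_force: 74.9
time_s: 11.1
ee_pos: [0.6444, 0.097, 0.0389]
eef_rot: [0.729, 0.684, 0.003, 0.003]
wrist_force: [-25.7, -2.4, 56.2]
gripper_width: 0.0575
grasp_force: 74.6
```

```bash
python3 -m pendant '{"delta_pos":[[0,0,-0.014],[0,0,-0.014],[0,0,-0.014]],"delta_rot":[[0,0,0],[0,0,0],[0,0,0]],"grip":[0.5,0.5,0.5]}'
python3 - <<'E'
from h import *
st=ctrl.get_state(); im=vision.grab_frame("wrist"); s=vision.grab_frame("scene")
cr=cv2.resize(s[120:280,280:440],None,fx=2.5,fy=2.5,interpolation=cv2.INTER_CUBIC)
o=np.zeros((400,800,3),np.uint8); o[:,:400]=cr; o[:,400:]=im[:,120:520]
cv2.imwrite("pics/w8.png",o[:,:,::-1]); print(st["ee_pos"],st["wrist_force"])
c=np.array([.6365,.013]);y=np.array([np.cos(1.508),np.sin(1.508)]);x=np.array([y[1],-y[0]])
for a,b in [(-.06,.13),(.06,.13)]: print(pix("wrist",[*(c+a*x+b*y),.088],st).round(1)-[120,0])
E
```

```text
time_s: 11.4
ee_pos: [0.6438, 0.0969, 0.0424]
eef_rot: [0.73, 0.684, 0.0, 0.0]
wrist_force: [-0.8, 0.4, -1.7]
gripper_width: 0.0576
grasp_force: 44.6
[0.64378982 0.09694542 0.04241083] [-0.76324036  0.43167857 -1.73911021]
[ 22.  184.8]
[357.4 184.3]
```

View pics/w8.png

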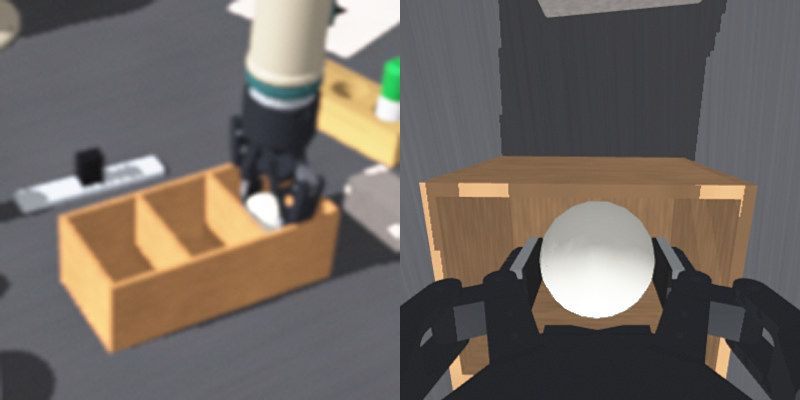

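```bash
cat > ok.py <<'E'
import sys,numpy as np
from station import ctrl
s=ctrl.get_state(); f=s["wrist_force"]; print(s["ee_pos"].round(4),f.round(1))
sys.exit(int(np.linalg.norm(f)>float(sys.argv[1])))
E
P="python3 -m pendant"
$P '{"delta_pos":[[0,-0.003,0],[0,-0.003,0],[0,-0.003,0],[0,-0.003,0]],"delta_rot":[[0,0,0],[0,0,0],[0,0,0],[0,0,0]],"grip":[0.5,0.5,0.5,0.5]}' >/dev/null; python3 ok.py 9 &&
$P '{"delta_pos":[[0,0,0.002],[0,0,0.002]],"delta_rot":[[0,0,0],[0,0,0]],"grip":[0.5,0.5]}'>/dev/null; python3 ok.py 9 &&
$P '{"delta_pos":[[0,0,0.001],[0,0,0.001]],"delta_rot":[[0,0,0],[0,0,0]],"grip":[0.5,0.5]}'>/dev/null; python3 ok.py 9 &&
$P '{"delta_pos":[[0,0,0.001],[0,0,0.001]],"delta_rot":[[0,0,0],[0,0,0]],"grip":[0.5,0.5]}'>/dev/null; python3 ok.py 9 &&
$P '{"delta_pos":[[0,0,0.001],[0,0,0.001]],"delta_rot":[[0,0,0],[0,0,0]],"grip":[0.5,0.5]}'>/dev/null; python3 ok.py 9 &&
$P '{"delta_pos":[[0,0,0.001],[0,0,0.001]],"delta_rot":[[0,0,0],[0,0,0]],"grip":[0.5,0.5]}'>/dev/null; python3 ok.py 9 &&
$P '{"delta_pos":[[0,0,0.001],[0,0,0.001]],"delta_rot":[[0,0,0],[0,0,0]],"grip":[0.5,0.5]}'>/dev/null; python3 ok.py 9
```

```text
[0.6403 0.097  0.0419] [ 0.2 -0.1 -0.4]
[0.6401 0.097  0.04  ] [-0.2  0.  -0.2]
[0.6402 0.097  0.0392] [ 0.4 -0.3 -0.5]
[0.6405 0.097  0.0388] [-1.   0.7  1.8]
[0.6405 0.097  0.0387] [-3.2  0.1  6.7]
[0.6406 0.097  0.0386] [-4.1 -0.5 11.2]
[0.6406 0.097  0.0386] [-4.1 -0.5 11.2]
```

```bash
cat >> ok.py <<'E'
E
python3 - <<'E'
from station import ctrl
s=ctrl.get_state(); print(s["wrist_force"],s["moment"],s["ee_pos"],s["eef_rot"])
E
python3 -m pendant '{"delta_pos":[[0,0,-0.006],[0,0,-0.006],[0,0,-0.006]],"delta_rot":[[0,0,0],[0,0,0],[0,0,0]],"grip":[0.5,0.5,0.5]}'
python3 - <<'E'
from h import *
st=ctrl.get_state(); im=vision.grab_frame("wrist"); print(st["moment"],st["wrist_force"])
c=im[150:400,190:450]
cv2.imwrite("pics/w9.png",cv2.resize(np.clip(c.astype(float)*1.6,0,255).astype(np.uint8)[:,:,::-1],None,fx=3*.77,fy=3*.77,interpolation=cv2.INTER_CUBIC))
for x in (-.011,0,.011,.02):
  for y in (-.055,-.04,.055):
    f,cx,cy,P=cam("wrist",st); M=R.from_quat(st["eef_rot"]).as_matrix(); p=st["ee_pos"]+M@np.array([x,y,-.049]); print(x,y,((pix("wrist",p,st)-[190,150])*2.31).round())
E
```

```text
[-4.14690805 -0.52413926 11.15808725] [-0.02665145  0.4343849  -0.03840942] [0.64063723 0.09703309 0.03859466] [7.29688998e-01 6.83778641e-01 6.42569298e-04 5.68416373e-04]
time_s: 13.2
ee_pos: [0.6403, 0.097, 0.042]
eef_rot: [0.73, 0.684, 0.0, -0.0]
wrist_force: [-0.2, 0.5, -0.5]
gripper_width: 0.0574
grasp_force: 44.6
[0.01561322 0.04992447 0.04483411] [-0.23028146  0.50404766 -0.52517087]
-0.011 -0.055 [-28. 405.]
-0.011 -0.04 [ 59. 405.]
-0.011 0.055 [608. 406.]
0 -0.055 [-36. 350.]
0 -0.04 [ 53. 350.]
0 0.055 [616. 350.]
0.011 -0.055 [-45. 292.]
0.011 -0.04 [ 46. 292.]
0.011 0.055 [625. 292.]
0.02 -0.055 [-53. 241.]
0.02 -0.04 [ 40. 242.]
0.02 0.055 [633. 242.]
```

View pics/w9.png

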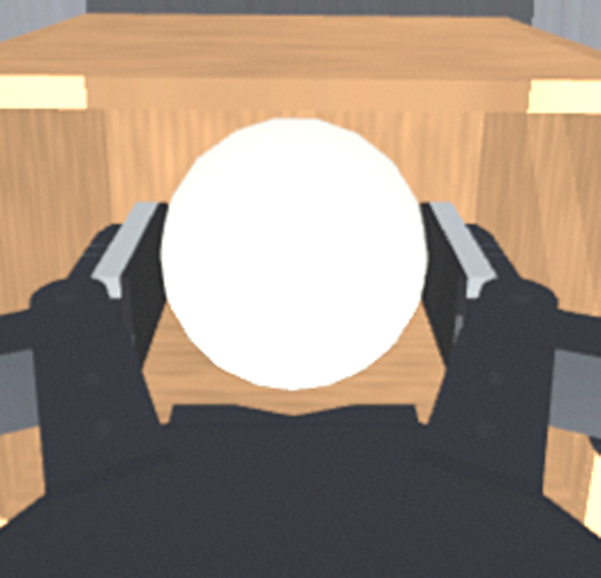

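```bash
P="python3 -m pendant"
$P '{"delta_pos":[[0,0,-0.006],[0.001,0,-0.006],[0.001,0,-0.006],[0.001,0,-0.006],[0.001,0,-0.006],[0.001,0,-0.006],[0.001,0,-0.006]],"delta_rot":[[0,0,0],[0,0,0.14],[0,0,0.28],[0,0,0.42],[0,0,0.56],[0,0,0.56],[0,0,0.56]],"grip":[0.5,0.5,0.5,0.5,0.5,0.5,0.5]}' >/dev/null; python3 ok.py 9 &&
$P '{"delta_pos":[[0,0,0.003],[0,0,0.006],[0,0,0.006]],"delta_rot":[[0,0,0],[0,0,0],[0,0,0]],"grip":[0.5,0.5,0.5]}'>/dev/null; python3 ok.py 9 &&
$P '{"delta_pos":[[0,0,0.002],[0,0,0.002]],"delta_rot":[[0,0,0],[0,0,0]],"grip":[0.5,0.5]}'>/dev/null; python3 ok.py 9 &&
$P '{"delta_pos":[[0,0,0.0015],[0,0,0.0015]],"delta_rot":[[0,0,0],[0,0,0]],"grip":[0.5,0.5]}'>/dev/null; python3 ok.py 9 &&
$P '{"delta_pos":[[0,0,0.0015],[0,0,0.0015]],"delta_rot":[[0,0,0],[0,0,0]],"grip":[0.5,0.5]}'>/dev/null; python3 ok.py 9 &&
$P '{"delta_pos":[[0,0,0.0015],[0,0,0.0015]],"delta_rot":[[0,0,0],[0,0,0]],"grip":[0.5,0.5]}'>/dev/null; python3 ok.py 9 &&
$P '{"delta_pos":[[0,0,0.0015],[0,0,0.0015]],"delta_rot":[[0,0,0],[0,0,0]],"grip":[0.5,0.5]}'>/dev/null; python3 ok.py 9 &&
$P '{"delta_pos":[[0,0,0.0015],[0,0,0.0015]],"delta_rot":[[0,0,0],[0,0,0]],"grip":[0.5,0.5]}'>/dev/null; python3 ok.py 9 &&
$P '{"delta_pos":[[0,0,0.0015],[0,0,0.0015]],"delta_rot":[[0,0,0],[0,0,0]],"grip":[0.5,0.5]}'>/dev/null; python3 ok.py 9 &&
$P '{"delta_pos":[[0,0,0.0015],[0,0,0.0015]],"delta_rot":[[0,0,0],[0,0,0]],"grip":[0.5,0.5]}'>/dev/null; python3 ok.py 9 &&
$P '{"delta_pos":[[0,0,0.0015],[0,0,0.0015]],"delta_rot":[[0,0,0],[0,0,0]],"grip":[0.5,0.5]}'>/dev/null; python3 ok.py 9
python3 -c "
from station import ctrl
s=ctrl.get_state(); print(s['moment'],s['eef_rot'])"
```

```text
[0.6404 0.098  0.0483] [ 0.1  0.7 -1.8]
[0.6398 0.098  0.0416] [-0.2 -0.1 -1.2]
[0.6402 0.098  0.04  ] [-0.4  0.3 -1.4]
[0.6403 0.098  0.0387] [ 0.7  0.4 -0.1]
[0.6406 0.0983 0.0374] [ 1.4  1.5 -0.3]
[0.641  0.0985 0.0368] [-0.3  2.   4.7]
[0.6412 0.0985 0.0365] [-3.6  2.  11.1]
[0.6412 0.0985 0.0365] [-3.6  2.  11.1]
[0.6412 0.0985 0.0365] [-3.6  2.  11.1]
[0.6412 0.0985 0.0365] [-3.6  2.  11.1]
[0.6412 0.0985 0.0365] [-3.6  2.  11.1]
[ 0.02599737 -0.04275836  0.05578088] [8.90203657e-01 4.55560314e-01 1.44362855e-03 4.05221465e-04]
```

```bash
P="python3 -m pendant"
$P '{"delta_pos":[[0,0,-0.005],[0,-0.003,-0.005],[0,-0.003,-0.005],[0,-0.003,-0.002]],"delta_rot":[[0,0,0],[0,0,0],[0,0,0],[0,0,0]],"grip":[0.5,0.5,0.5,0.5]}'>/dev/null; python3 ok.py 9 &&
$P '{"delta_pos":[[0,0,0.0015],[0,0,0.0015]],"delta_rot":[[0,0,0],[0,0,0]],"grip":[0.5,0.5]}'>/dev/null; python3 ok.py 9 &&
$P '{"delta_pos":[[0,0,0.0015],[0,0,0.0015]],"delta_rot":[[0,0,0],[0,0,0]],"grip":[0.5,0.5]}'>/dev/null; python3 ok.py 9 &&
$P '{"delta_pos":[[0,0,0.0015],[0,0,0.0015]],"delta_rot":[[0,0,0],[0,0,0]],"grip":[0.5,0.5]}'>/dev/null; python3 ok.py 9 &&
$P '{"delta_pos":[[0,0,0.0015],[0,0,0.0015]],"delta_rot":[[0,0,0],[0,0,0]],"grip":[0.5,0.5]}'>/dev/null; python3 ok.py 9 &&
$P '{"delta_pos":[[0,0,0.0015],[0,0,0.0015]],"delta_rot":[[0,0,0],[0,0,0]],"grip":[0.5,0.5]}'>/dev/null; python3 ok.py 9 &&
$P '{"delta_pos":[[0,0,0.0015],[0,0,0.0015]],"delta_rot":[[0,0,0],[0,0,0]],"grip":[0.5,0.5]}'>/dev/null; python3 ok.py 9
python3 -c "
from station import ctrl
s=ctrl.get_state(); print(s['moment'],s['eef_rot'])"
```

```text
[0.6374 0.0998 0.0377] [-4.8 -2.2 23.4]
[0.6374 0.0998 0.0377] [-4.8 -2.2 23.4]
[0.6374 0.0998 0.0377] [-4.8 -2.2 23.4]
[0.6374 0.0998 0.0377] [-4.8 -2.2 23.4]
[0.6374 0.0998 0.0377] [-4.8 -2.2 23.4]
[0.6374 0.0998 0.0377] [-4.8 -2.2 23.4]
[0.6374 0.0998 0.0377] [-4.8 -2.2 23.4]
[0.49566236 1.8006026  0.11811693] [ 8.90250471e-01  4.55470907e-01 -4.56276785e-04 -3.79831367e-04]
```

```bash
P="python3 -m pendant"
$P '{"delta_pos":[[0,0,-0.03],[0,0,-0.07],[0,0,-0.1],[0,0,-0.11]],"delta_rot":[[0,0,0],[0,0,0],[0,0,0],[0,0,0]],"grip":[0.5,0.5,0.5,0.5]}'
python3 -c "
from h import *
print(to([.47,.18,.15],-.063))"
```

```text
time_s: 16.05
ee_pos: [0.6398, 0.0997, 0.1494]
eef_rot: [0.89, 0.455, 0.003, 0.001]
wrist_force: [0.1, 0.0, -0.9]
gripper_width: 0.0576
grasp_force: 44.6
[[-0.0343, -0.1847, -0.0016], [0.0055, -0.0022, -0.5621]]
```

```bash
P="python3 -m pendant"
$P '{"delta_pos":[[-0.006,-0.03,0],[-0.014,-0.075,0],[-0.022,-0.12,0],[-0.03,-0.16,0],[-0.034,-0.185,0],[-0.034,-0.185,0],[-0.034,-0.185,0.03],[-0.034,-0.185,0.07]],"delta_rot":[[0,0,-0.14],[0,0,-0.28],[0,0,-0.42],[0,0,-0.56],[0,0,-0.56],[0,0,-0.56],[0,0,-0.56],[0,0,-0.56]],"grip":[0.5,0.5,0.5,0.5,0.5,0.5,0.5,0.5]}'
python3 -m pendant '{"delta_pos":[[0,0,0],[0,0,0]],"delta_rot":[[0,0,0],[0,0,0]],"grip":[0.5,0.5]}'
```

```text
time_s: 16.85
ee_pos: [0.4705, 0.1808, 0.0766]
eef_rot: [0.73, 0.684, 0.003, 0.002]
wrist_force: [0.2, -0.3, -1.8]
gripper_width: 0.0575
grasp_force: 44.6
time_s: 17.05
ee_pos: [0.4679, 0.18, 0.0755]
eef_rot: [0.73, 0.684, -0.001, -0.001]
wrist_force: [0.6, 0.4, -1.1]
gripper_width: 0.0575
grasp_force: 44.6
```

```bash
P="python3 -m pendant"
$P '{"delta_pos":[[0,0,0.03],[0,0,0.047],[0,0,0.054],[0,0,0.056],[0,0,0.057],[0,0,0.057]],"delta_rot":[[0,0,0],[0,0,0],[0,0,0],[0,0,0],[0,0,0],[0,0,0]],"grip":[0.5,0.5,0.5,0.5,0.5,0.5]}'
$P '{"delta_pos":[[0,0,0],[0,0,0],[0,0,0],[0,0,-0.006],[0,0,-0.012],[0,0,-0.012],[0,0,-0.012]],"delta_rot":[[0,0,0],[0,0,0],[0,0,0],[0,0,0],[0,0,0],[0,0,0],[0,0,0]],"grip":[0.8,0.9,0.9,0.9,0.9,0.9,0.9]}'
$P '{"delta_pos":[[0,0,0],[0,0,0],[0,0,0],[0,0,0],[0,0,0]],"delta_rot":[[0,0,0],[0,0,0],[0,0,0],[0,0,0],[0,0,0]],"grip":[0.4,0.4,0.4,0.4,0.4]}' 30
$P '{"delta_pos":[[0,0,-0.002],[0,0,-0.005],[0,0,-0.01],[0,0,-0.01],[0,0,-0.01]],"delta_rot":[[0,0,0],[0,0,0],[0,0,0],[0,0,0],[0,0,0]],"grip":[0.4,0.4,0.4,0.4,0.4]}'
python3 - <<'E'
from h import *
st=ctrl.get_state(); im=vision.grab_frame("wrist"); cv2.imwrite("pics/w10.png",im[:,:,::-1]); ball(im,st)
E
```

```text
time_s: 17.65
ee_pos: [0.4691, 0.1807, 0.0204]
eef_rot: [0.73, 0.684, 0.001, 0.001]
wrist_force: [-0.6, 0.3, -0.8]
gripper_width: 0.0576
grasp_force: 44.5
time_s: 18.35
ee_pos: [0.4683, 0.1805, 0.0317]
eef_rot: [0.73, 0.684, 0.0, 0.0]
wrist_force: [0.2, -1.5, -0.0]
gripper_width: 0.0768
grasp_force: 0.0
time_s: 18.85
ee_pos: [0.4683, 0.1805, 0.032]
eef_rot: [0.73, 0.684, 0.0, 0.0]
wrist_force: [-1.3, -1.0, 6.8]
gripper_width: 0.0537
grasp_force: 30.6
time_s: 19.35
ee_pos: [0.4681, 0.1805, 0.0414]
eef_rot: [0.73, 0.684, 0.0, 0.0]
wrist_force: [0.9, -0.5, -0.9]
gripper_width: 0.0527
grasp_force: 31.9
ball? 266.1 103.6 277.0 72963 [0.4464 0.2594 0.0265]
ball? 585.5 74.5 91.7 10115 [0.6148 0.263  0.0265]
ball? 361.0 62.5 48.8 1429 [0.4977 0.2762 0.0265]
ball? 341.0 52.5 32.9 655 [0.4875 0.2816 0.0265]
ball? 302.0 66.0 42.4 1865 [0.4671 0.2765 0.0265]
ball? 37.0 281.5 72.0 682 [0.2882 0.1618 0.0265]
ball? 319.5 199.5 376.7 810 [0.4717 0.2043 0.0265]
ball? 180.5 366.0 42.9 1120 [0.3668 0.0897 0.0265]
```

View pics/w10.png

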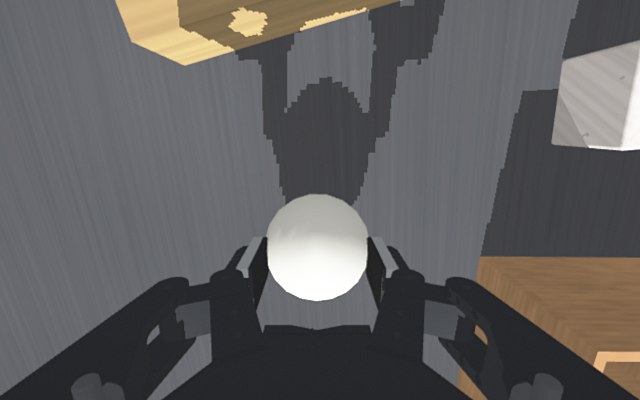

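```bash
P="python3 -m pendant"
$P '{"delta_pos":[[0,0,0],[0,0,0],[0,0,0],[0,0,0],[0,0,0]],"delta_rot":[[0,0,0],[0,0,0],[0,0,0],[0,0,0],[0,0,0]],"grip":[0.4,0.4,0.4,0.4,0.4]}'
$P '{"delta_pos":[[0,0,-0.005],[0,0,-0.01],[0,0,-0.015],[0,0,-0.015],[0,0,-0.015]],"delta_rot":[[0,0,0],[0,0,0],[0,0,0],[0,0,0],[0,0,0]],"grip":[0.4,0.4,0.4,0.4,0.4]}'
python3 - <<'E'
from h import *
st=ctrl.get_state(); im=vision.grab_frame("wrist"); cv2.imwrite("pics/w11.png",im[:,:,::-1])
g=cv2.cvtColor(im,cv2.COLOR_RGB2HSV); 
a=cv2.cvtColor(cv2.imread("pics/w10.png"),cv2.COLOR_BGR2HSV)
for q in (a,g):
    r=(q[247,:,1]<25)&(q[247,:,2]>140); idx=np.where(r[200:440])[0]+200; col=(q[150:330,317,1]<25)&(q[150:330,317,2]>140); j=np.where(col)[0]+150
    print(idx.min(),idx.max(),j.min(),j.max())
E
```

```text
time_s: 19.9
ee_pos: [0.468, 0.1804, 0.0413]
eef_rot: [0.73, 0.684, 0.0, -0.0]
wrist_force: [-0.0, -0.0, -1.2]
gripper_width: 0.0528
grasp_force: 31.9
time_s: 20.4
ee_pos: [0.4682, 0.1805, 0.0567]
eef_rot: [0.73, 0.684, 0.0, 0.0]
wrist_force: [-1.0, 0.3, -0.8]
gripper_width: 0.0526
grasp_force: 32.0
267 366 195 300
267 366 195 328
```

```bash
P="python3 -m pendant"
$P '{"delta_pos":[[0,0,-0.01],[0,0,-0.03],[0,0,-0.05],[0,0,-0.07],[0,0,-0.085],[0,0,-0.09],[0,0,-0.09]],"delta_rot":[[0,0,0],[0,0,0],[0,0,0],[0,0,0],[0,0,0],[0,0,0],[0,0,0]],"grip":[0.4,0.4,0.4,0.4,0.4,0.4,0.4]}'
python3 -c "
from h import *
print(to([.64,.0975,.145],-.063))"
```

```text
time_s: 21.15
ee_pos: [0.4684, 0.1805, 0.1472]
eef_rot: [0.73, 0.684, 0.001, 0.0]
wrist_force: [-0.3, -0.6, -1.5]
gripper_width: 0.053
grasp_force: 32.2
[[-0.0717, 0.1766, 0.0025], [0.0018, -0.0006, -0.002]]
```

```bash
P="python3 -m pendant"
$P '{"delta_pos":[[-0.006,0.015,0],[-0.016,0.04,0],[-0.028,0.07,0],[-0.041,0.1,0],[-0.053,0.13,0],[-0.063,0.156,0],[-0.07,0.172,0],[-0.072,0.177,0]],"delta_rot":[[0,0,0],[0,0,0],[0,0,0],[0,0,0],[0,0,0],[0,0,0],[0,0,0],[0,0,0]],"grip":[0.4,0.4,0.4,0.4,0.4,0.4,0.4,0.4]}'
$P '{"delta_pos":[[0,0,0],[0,0,0],[0,0,0]],"delta_rot":[[0,0,0],[0,0,0],[0,0,0]],"grip":[0.4,0.4,0.4]}'
python3 -c "
from h import *
print(to([.64,.0975,.06],-.063))"
```

```text
time_s: 21.95
ee_pos: [0.6421, 0.0951, 0.1443]
eef_rot: [0.73, 0.683, -0.001, -0.0]
wrist_force: [0.0, 0.6, -1.9]
gripper_width: 0.0526
grasp_force: 32.2
time_s: 22.25
ee_pos: [0.6389, 0.0976, 0.1461]
eef_rot: [0.729, 0.684, -0.0, -0.0]
wrist_force: [-0.3, -0.5, -1.0]
gripper_width: 0.053
grasp_force: 32.2
[[-0.0001, 0.0012, 0.0861], [-0.0012, -0.0001, -0.0013]]
```

```bash
P="python3 -m pendant"
$P '{"delta_pos":[[0,0.001,0.015],[0,0.001,0.035],[0,0.001,0.055],[0,0.001,0.072],[0,0.001,0.085],[0,0.001,0.093],[0,0.001,0.097],[0,0.001,0.097]],"delta_rot":[[0,0,0],[0,0,0],[0,0,0],[0,0,0],[0,0,0],[0,0,0],[0,0,0],[0,0,0]],"grip":[0.4,0.4,0.4,0.4,0.4,0.4,0.4,0.4]}' >/dev/null; python3 ok.py 4 &&
$P '{"delta_pos":[[0,0,0.0015],[0,0,0.0025],[0,0,0.0025]],"delta_rot":[[0,0,0],[0,0,0],[0,0,0]],"grip":[0.4,0.4,0.4]}'>/dev/null && python3 ok.py 4 &&
$P '{"delta_pos":[[0,0,0.0015],[0,0,0.0025],[0,0,0.0025]],"delta_rot":[[0,0,0],[0,0,0],[0,0,0]],"grip":[0.4,0.4,0.4]}'>/dev/null && python3 ok.py 4 &&
$P '{"delta_pos":[[0,0,0.001],[0,0,0.001],[0,0,0.001]],"delta_rot":[[0,0,0],[0,0,0],[0,0,0]],"grip":[0.4,0.4,0.4]}'>/dev/null && python3 ok.py 4 &&
$P '{"delta_pos":[[0,0,0.001],[0,0,0.001],[0,0,0.001]],"delta_rot":[[0,0,0],[0,0,0],[0,0,0]],"grip":[0.4,0.4,0.4]}'>/dev/null && python3 ok.py 4 &&
$P '{"delta_pos":[[0,0,0.001],[0,0,0.001],[0,0,0.001]],"delta_rot":[[0,0,0],[0,0,0],[0,0,0]],"grip":[0.4,0.4,0.4]}'>/dev/null && python3 ok.py 4 &&
$P '{"delta_pos":[[0,0,0.001],[0,0,0.001],[0,0,0.001]],"delta_rot":[[0,0,0],[0,0,0],[0,0,0]],"grip":[0.4,0.4,0.4]}'>/dev/null && python3 ok.py 4 &&
$P '{"delta_pos":[[0,0,0.001],[0,0,0.001],[0,0,0.001]],"delta_rot":[[0,0,0],[0,0,0],[0,0,0]],"grip":[0.4,0.4,0.4]}'>/dev/null && python3 ok.py 4 &&
$P '{"delta_pos":[[0,0,0.001],[0,0,0.001],[0,0,0.001]],"delta_rot":[[0,0,0],[0,0,0],[0,0,0]],"grip":[0.4,0.4,0.4]}'>/dev/null && python3 ok.py 4
python3 -c "
from station import ctrl
s=ctrl.get_state(); print(s['moment'],s['wrist_force'],s['gripper_width'],s['time_s'])"
```

```text
[0.6409 0.0972 0.0492] [ 0.5 -0.6 -1. ]
[0.6412 0.097  0.0472] [ 0.7 -0.6 -1.1]
[0.6408 0.097  0.0442] [-0.2 -0.3 -0.9]
[0.6409 0.0971 0.0433] [ 0.4 -0.2 -2. ]
[0.6409 0.097  0.0423] [-0.2  0.2 -1.2]
[0.6409 0.097  0.0413] [-0.2 -0.4 -0.8]
[0.6409 0.0971 0.0402] [-0.1 -0.5 -2.2]
[0.6409 0.0971 0.0393] [ 0.8  0.1 -1.3]
[0.6412 0.0971 0.0388] [-1.   0.3  3.2]
[-0.0379654  -0.01760278 -0.02077193] [-1.01969337  0.27008446  3.1708411 ] 0.053074688510438534 25.45
```

```bash
P="python3 -m pendant"
$P '{"delta_pos":[[0,0,0],[0,0,0],[0,0,0],[0,0,0],[0,0,-0.005],[0,0,-0.02],[0,0,-0.05],[0,0,-0.08]],"delta_rot":[[0,0,0],[0,0,0],[0,0,0],[0,0,0],[0,0,0],[0,0,0],[0,0,0],[0,0,0]],"grip":[0.6,0.7,0.8,0.8,0.8,0.8,0.8,0.8]}'
$P '{"delta_pos":[[0,0,-0.04],[0,0,-0.09],[0,0,-0.12],[0,0,-0.12],[0,0,-0.12]],"delta_rot":[[0,0,0],[0,0,0],[0,0,0],[0,0,0],[0,0,0]],"grip":[1,1,1,1,1]}'
python3 - <<'E'
from h import *
t=vision.grab_frame("top"); cv2.imwrite("pics/t2.png",t[:,:,::-1]); w=vision.grab_frame("wrist")
o=np.zeros((560,800,3),np.uint8); o[:200,:]=cv2.resize(t[110:275,150:480],(800,400))[:200] if 0 else 0
a=cv2.resize(t[120:260,150:470],(720,315),interpolation=cv2.INTER_CUBIC); b=cv2.resize(w,(400,250),interpolation=cv2.INTER_AREA)
o[:315,:720]=a; o[310:560,:400]=b; cv2.imwrite("pics/c2.png",o[:,:,::-1])
for c,s in blobs(masks(t)["white"]):
    if 120<c[1]<280 and 150<c[0]<470: print(c,s)
E
```

```text
time_s: 26.25
ee_pos: [0.6407, 0.097, 0.1184]
eef_rot: [0.73, 0.684, -0.001, -0.001]
wrist_force: [-0.7, -1.4, 0.1]
gripper_width: 0.0686
grasp_force: 0.0
time_s: 26.75
ee_pos: [0.6412, 0.097, 0.2388]
eef_rot: [0.73, 0.684, 0.001, 0.001]
wrist_force: [-0.2, 0.2, -1.2]
gripper_width: 0.0857
grasp_force: 0.0
[248.2, 140.9] [244, 115, 13, 49, 417]
[188.6, 142.3] [185, 118, 8, 49, 380]
[205.0, 144.1] [196, 129, 19, 31, 573]
[386.3, 143.7] [372, 129, 30, 31, 336]
[247.5, 195.3] [240, 172, 15, 47, 539]
[183.7, 194.2] [177, 175, 18, 40, 348]
[172.0, 184.2] [169, 179, 6, 10, 32]
[415.3, 188.7] [409, 179, 14, 20, 208]
[375.9, 190.5] [369, 181, 15, 20, 215]
[220.2, 194.8] [197, 186, 41, 20, 559]
[224.8, 254.9] [199, 206, 48, 94, 3763]
[290.2, 221.7] [262, 214, 54, 15, 285]
[450.8, 240.7] [441, 231, 21, 20, 318]
```

View pics/c2.png

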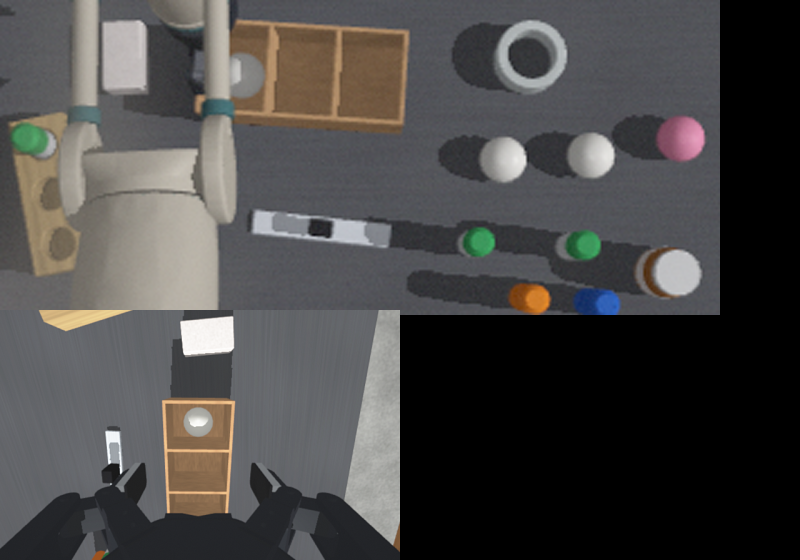

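The picture shows the first ball sitting on the floor of cell 2, at (198,422) in the inset. The two other soaps, the bottles and the rule have not moved. The next soap is at (.526,-.243).

```bash
python3 -c "
from h import *
print(to([.5265,-.243,.16],-.063))"
```

```text
[[-0.3466, -0.0909, 0.0769], [-0.0032, 0.0003, -0.0021]]
```

```bash
python3 -m pendant '{"delta_pos":[[-0.05,-0.013,0.0],[-0.1,-0.026,0.0],[-0.15,-0.04,0.02],[-0.2,-0.053,0.04],[-0.25,-0.066,0.06],[-0.3,-0.079,0.077],[-0.347,-0.091,0.077],[-0.347,-0.091,0.077]],"delta_rot":[[0,0,0],[0,0,0],[0,0,0],[0,0,0],[0,0,0],[0,0,0],[0,0,0],[0,0,0]],"grip":[1,1,1,1,1,1,1,1]}'
python3 -m pendant '{"delta_pos":[[0,0,0],[0,0,0],[0,0,0]],"delta_rot":[[0,0,0],[0,0,0],[0,0,0]],"grip":[0.9,0.9,0.9]}'
cat >> h.py <<'E'
def near(p,st,im,z=.0265,win=60):
    "centre of the white ball nearest the expected point p"
    u,v=pix("wrist",[*p,z],st); h=cv2.cvtColor(im,cv2.COLOR_RGB2HSV); m=((h[...,1]<30)&(h[...,2]>130)).astype(np.uint8)
    k=np.zeros_like(m); cv2.circle(k,(int(u),int(v)),win,1,-1); n,l,s,c=cv2.connectedComponentsWithStats(m*k); i=1+s[1:,4].argmax()
    x,y,w,hh,a=s[i]; q=(x+w/2-.5,y+hh/2-.5); print("exp",u.round(),v.round(),"got",s[i],world("wrist",*q,z,st).round(4))
E
python3 - <<'E'
from h import *
st=ctrl.get_state(); im=vision.grab_frame("wrist"); cv2.imwrite("pics/w12.png",im[:,:,::-1]); print(st["ee_pos"])
near((.5265,-.243),st,im)
print(to([.5265,-.243,.0315],-.063))
E
```

```text
time_s: 27.65
ee_pos: [0.5246, -0.2463, 0.1581]
eef_rot: [0.731, 0.683, -0.002, -0.002]
wrist_force: [-0.1, 0.1, 0.0]
gripper_width: 0.0852
grasp_force: 0.0
time_s: 27.95
ee_pos: [0.5276, -0.242, 0.1606]
eef_rot: [0.729, 0.684, 0.0, -0.001]
wrist_force: [-0.1, 0.1, 0.1]
gripper_width: 0.0771
grasp_force: 0.0
[ 0.52758792 -0.2419871   0.16055094]
exp 315.0 193.0 got [ 287  165   59   59 2751] [ 0.527  -0.2438  0.0265]
[[-0.0013, -0.0012, 0.1294], [-0.0006, -0.001, -0.0005]]
```

```bash
P="python3 -m pendant"
$P '{"delta_pos":[[-0.001,-0.001,0.04],[-0.001,-0.001,0.08],[-0.001,-0.001,0.11],[-0.001,-0.001,0.124],[-0.001,-0.001,0.129],[-0.001,-0.001,0.129],[-0.001,-0.001,0.129]],"delta_rot":[[0,0,0],[0,0,0],[0,0,0],[0,0,0],[0,0,0],[0,0,0],[0,0,0]],"grip":[0.9,0.9,0.9,0.9,0.9,0.9,0.9]}'
$P '{"delta_pos":[[0,0,0],[0,0,0],[0,0,0],[0,0,0],[0,0,0]],"delta_rot":[[0,0,0],[0,0,0],[0,0,0],[0,0,0],[0,0,0]],"grip":[0.4,0.4,0.4,0.4,0.4]}' 30
$P '{"delta_pos":[[0,0,-0.002],[0,0,-0.005],[0,0,-0.01],[0,0,-0.01],[0,0,-0.01]],"delta_rot":[[0,0,0],[0,0,0],[0,0,0],[0,0,0],[0,0,0]],"grip":[0.4,0.4,0.4,0.4,0.4]}'
$P '{"delta_pos":[[0,0,-0.01],[0,0,-0.03],[0,0,-0.055],[0,0,-0.08],[0,0,-0.095],[0,0,-0.103],[0,0,-0.105]],"delta_rot":[[0,0,0],[0,0,0],[0,0,0],[0,0,0],[0,0,0],[0,0,0],[0,0,0]],"grip":[0.4,0.4,0.4,0.4,0.4,0.4,0.4]}'
python3 - <<'E'
from h import *
st=ctrl.get_state(); im=vision.grab_frame("wrist"); cv2.imwrite("pics/w13.png",im[:,:,::-1])
near(st["ee_pos"][:2],st,im,z=st["ee_pos"][2]-.008,win=75)
print(to([.6352,.0122,.147],-.063))
E
```

```text
time_s: 28.7
ee_pos: [0.5276, -0.2442, 0.0333]
eef_rot: [0.729, 0.684, 0.0, 0.001]
wrist_force: [0.3, -0.9, 0.9]
gripper_width: 0.0768
grasp_force: 0.0
time_s: 29.2
ee_pos: [0.527, -0.2446, 0.034]
eef_rot: [0.73, 0.684, 0.0, 0.001]
wrist_force: [-1.2, 1.6, 6.2]
gripper_width: 0.0512
grasp_force: 27.8
time_s: 29.7
ee_pos: [0.5266, -0.2443, 0.0424]
eef_rot: [0.73, 0.684, 0.0, 0.0]
wrist_force: [1.3, -0.5, -1.4]
gripper_width: 0.0513
grasp_force: 27.2
time_s: 30.4
ee_pos: [0.5269, -0.2445, 0.1485]
eef_rot: [0.73, 0.684, 0.0, 0.001]
wrist_force: [0.1, 0.7, -1.3]
gripper_width: 0.0513
grasp_force: 27.4
exp 316.0 242.0 got [ 266  190  103  128 9675] [ 0.5271 -0.2518  0.1405]
[[0.263, 0.0917, 0.0008], [0.0007, 0.0002, -0.002]]
```

```bash
P="python3 -m pendant"
$P '{"delta_pos":[[0.015,0.005,0],[0.042,0.015,0],[0.075,0.026,0],[0.11,0.038,0],[0.145,0.051,0],[0.18,0.063,0],[0.213,0.074,0],[0.238,0.083,0]],"delta_rot":[[0,0,0],[0,0,0],[0,0,0],[0,0,0],[0,0,0],[0,0,0],[0,0,0],[0,0,0]],"grip":[0.4,0.4,0.4,0.4,0.4,0.4,0.4,0.4]}'
$P '{"delta_pos":[[0.012,0.004,0],[0.02,0.007,0],[0.024,0.008,0],[0.024,0.008,0],[0.024,0.008,0]],"delta_rot":[[0,0,0],[0,0,0],[0,0,0],[0,0,0],[0,0,0]],"grip":[0.4,0.4,0.4,0.4,0.4]}'
python3 - <<'E'
from h import *
st=ctrl.get_state(); im=vision.grab_frame("wrist"); cv2.imwrite("pics/w14.png",im[:,:,::-1])
print(to([.6352,.0122,.05],-.063),st["gripper_width"])
# rim edges along row of the picture in cell 2/1 zone
h=cv2.cvtColor(im,cv2.COLOR_RGB2HSV); m=(h[...,0]>8)&(h[...,0]<22)&(h[...,1]>90)&(h[...,2]>200)
for v in (100,120,140,160,180,200,220): j=np.where(m[v])[0]; print(v,j.min() if len(j) else None,j.max() if len(j) else None)
print(pix("wrist",[*st["ee_pos"][:2],.088],st), [pix("wrist",[*(st["ee_pos"]+R.from_quat(st["eef_rot"]).as_matrix()@np.array([d,0,0]))[:2],.088],st).round(1).tolist() for d in (.05,.1)])
E
```

```text
time_s: 31.25
ee_pos: [0.6246, -0.0086, 0.1458]
eef_rot: [0.729, 0.684, -0.0, -0.001]
wrist_force: [0.3, 0.6, -2.1]
gripper_width: 0.0511
grasp_force: 27.2
time_s: 31.75
ee_pos: [0.634, 0.0103, 0.1473]
eef_rot: [0.73, 0.683, -0.0, 0.0]
wrist_force: [0.1, -0.3, -1.1]
gripper_width: 0.0511
grasp_force: 27.2
[[0.0021, 0.001, 0.0973], [-0.0002, 0.0004, -0.0032]] 0.05111694240346629
100 230 405
120 232 403
140 233 401
160 235 399
180 236 398
200 237 396
220 239 394
[316.16311169 214.79361707] [[316.2, 148.4], [316.2, 72.5]]
```

```bash
P="python3 -m pendant"
$P '{"delta_pos":[[0.002,0.0005,0.015],[0.002,0.0005,0.035],[0.002,0.0005,0.055],[0.002,0.0005,0.072],[0.002,0.0005,0.085],[0.002,0.0005,0.093],[0.002,0.0005,0.098],[0.002,0.0005,0.098]],"delta_rot":[[0,0,0],[0,0,0],[0,0,0],[0,0,0],[0,0,0],[0,0,0],[0,0,0],[0,0,0]],"grip":[0.4,0.4,0.4,0.4,0.4,0.4,0.4,0.4]}' >/dev/null; python3 ok.py 4 &&
$P '{"delta_pos":[[0,0,0.0015],[0,0,0.0025],[0,0,0.0025]],"delta_rot":[[0,0,0],[0,0,0],[0,0,0]],"grip":[0.4,0.4,0.4]}'>/dev/null && python3 ok.py 4 &&
$P '{"delta_pos":[[0,0,0.0015],[0,0,0.0025],[0,0,0.0025]],"delta_rot":[[0,0,0],[0,0,0],[0,0,0]],"grip":[0.4,0.4,0.4]}'>/dev/null && python3 ok.py 4 &&
$P '{"delta_pos":[[0,0,0.001],[0,0,0.002],[0,0,0.002]],"delta_rot":[[0,0,0],[0,0,0],[0,0,0]],"grip":[0.4,0.4,0.4]}'>/dev/null && python3 ok.py 4 &&
$P '{"delta_pos":[[0,0,0.001],[0,0,0.001],[0,0,0.001]],"delta_rot":[[0,0,0],[0,0,0],[0,0,0]],"grip":[0.4,0.4,0.4]}'>/dev/null && python3 ok.py 4 &&
$P '{"delta_pos":[[0,0,0.001],[0,0,0.001],[0,0,0.001]],"delta_rot":[[0,0,0],[0,0,0],[0,0,0]],"grip":[0.4,0.4,0.4]}'>/dev/null && python3 ok.py 4 &&
$P '{"delta_pos":[[0,0,0.001],[0,0,0.001],[0,0,0.001]],"delta_rot":[[0,0,0],[0,0,0],[0,0,0]],"grip":[0.4,0.4,0.4]}'>/dev/null && python3 ok.py 4 &&
$P '{"delta_pos":[[0,0,0.001],[0,0,0.001],[0,0,0.001]],"delta_rot":[[0,0,0],[0,0,0],[0,0,0]],"grip":[0.4,0.4,0.4]}'>/dev/null && python3 ok.py 4 &&
$P '{"delta_pos":[[0,0,0.001],[0,0,0.001],[0,0,0.001]],"delta_rot":[[0,0,0],[0,0,0],[0,0,0]],"grip":[0.4,0.4,0.4]}'>/dev/null && python3 ok.py 4
python3 -c "
from station import ctrl
s=ctrl.get_state(); print(s['moment'],s['wrist_force'],s['gripper_width'],s['time_s'])"
```

```text
[0.6348 0.0131 0.049 ] [-0.4  0.  -1.3]
[0.6352 0.0133 0.0472] [ 0.9  0.8 -0.7]
[0.6349 0.0133 0.0442] [-0.6  1.2 -1.4]
[0.6349 0.0133 0.0421] [ 0.5  0.2 -1.5]
[0.635  0.0133 0.0413] [ 0.1  0.7 -1.7]
[0.635  0.0133 0.0403] [ 0.3  0.7 -0.8]
[0.635  0.0133 0.0393] [-0.5 -0.7 -1.3]
[0.6352 0.0133 0.0388] [-2.1 -0.2  3.1]
[0.6353 0.0132 0.0387] [-3.6  0.5  7.4]
[ 0.01238505 -0.05836047 -0.00394866] [-3.59430543  0.54091874  7.44437674] 0.05163259828108604 35.0
```

Contact again at the same height, so I release, rise and look over the remaining pieces.

```bash
P="python3 -m pendant"
$P '{"delta_pos":[[0,0,-0.0005],[0,0,-0.0005],[0,0,-0.0005],[0,0,-0.0005],[0,0,-0.005],[0,0,-0.02],[0,0,-0.05],[0,0,-0.08]],"delta_rot":[[0,0,0],[0,0,0],[0,0,0],[0,0,0],[0,0,0],[0,0,0],[0,0,0],[0,0,0]],"grip":[0.6,0.7,0.8,0.8,0.8,0.8,0.8,0.8]}'
$P '{"delta_pos":[[0,0,-0.03],[0,0,-0.07],[0,0,-0.1],[0,0,-0.1],[0,0,-0.1]],"delta_rot":[[0,0,0],[0,0,0],[0,0,0],[0,0,0],[0,0,0]],"grip":[1,1,1,1,1]}'
python3 - <<'E'
from h import *
st=ctrl.get_state(); w=vision.grab_frame("wrist"); t=vision.grab_frame("top"); cv2.imwrite("pics/w15.png",w[:,:,::-1])
near((.6352,.0125),st,w,z=.0305,win=45); near((.6405,.097),st,w,z=.0305,win=45)
for c,s in blobs(masks(t)["white"]):
    if 120<c[1]<280 and 250<c[0]<470: print(c,s)
print(to([.5315,-.3585,.16],-.063))
E
```

```text
time_s: 35.8
ee_pos: [0.6347, 0.0133, 0.1172]
eef_rot: [0.73, 0.684, -0.0, -0.001]
wrist_force: [0.5, -0.2, -0.6]
gripper_width: 0.0684
grasp_force: 0.0
time_s: 36.3
ee_pos: [0.6354, 0.0132, 0.2177]
eef_rot: [0.73, 0.684, 0.001, 0.001]
wrist_force: [0.1, 0.3, 0.0]
gripper_width: 0.0853
grasp_force: 0.0
exp 316.0 182.0 got [ 292  157   49   49 1890] [0.6352 0.0141 0.0305]
exp 316.0 109.0 got [ 290   81   53   55 2274] [0.6407 0.0975 0.0305]
[282.4, 128.9] [275, 121, 11, 16, 55]
[291.5, 147.3] [286, 124, 11, 48, 323]
[386.3, 143.8] [372, 129, 30, 31, 340]
[253.6, 151.6] [251, 146, 6, 12, 60]
[259.3, 238.6] [217, 174, 99, 128, 5190]
[415.3, 188.7] [409, 179, 14, 20, 210]
[450.8, 240.7] [441, 231, 21, 20, 320]
[[-0.3777, -0.0781, 0.0558], [-0.0028, -0.0002, -0.0021]]
```

```bash
python3 -m pendant '{"delta_pos":[[-0.05,-0.01,0.0],[-0.1,-0.02,0.0],[-0.15,-0.031,0.02],[-0.2,-0.041,0.04],[-0.25,-0.052,0.056],[-0.3,-0.062,0.056],[-0.35,-0.072,0.056],[-0.378,-0.078,0.056]],"delta_rot":[[0,0,0],[0,0,0],[0,0,0],[0,0,0],[0,0,0],[0,0,0],[0,0,0],[0,0,0]],"grip":[1,1,1,1,1,1,1,1]}'
python3 -m pendant '{"delta_pos":[[-0.003,0.003,0],[-0.003,0.003,0],[0,0,0]],"delta_rot":[[0,0,0],[0,0,0],[0,0,0]],"grip":[0.9,0.9,0.9]}'
python3 - <<'E'
from h import *
st=ctrl.get_state(); im=vision.grab_frame("wrist"); cv2.imwrite("pics/w16.png",im[:,:,::-1]); print(st["ee_pos"])
near((.5315,-.3585),st,im)
print(to([.5315,-.3585,.0325],-.063))
E
```

```text
time_s: 37.2
ee_pos: [0.5308, -0.3604, 0.1587]
eef_rot: [0.73, 0.684, -0.0, -0.002]
wrist_force: [0.8, -0.6, 0.5]
gripper_width: 0.0852
grasp_force: 0.0
time_s: 37.5
ee_pos: [0.5325, -0.3577, 0.1599]
eef_rot: [0.73, 0.684, 0.0, -0.001]
wrist_force: [-0.3, -0.2, 0.1]
gripper_width: 0.0772
grasp_force: 0.0
[ 0.53253887 -0.35768944  0.15990694]
exp 316.0 193.0 got [ 286  164   59   60 2762] [ 0.5309 -0.3587  0.0265]
[[-0.0026, 0.0, 0.1278], [-0.0024, -0.0028, -0.0007]]
```

```bash
P="python3 -m pendant"
$P '{"delta_pos":[[-0.001,-0.001,0.04],[-0.001,-0.001,0.08],[-0.001,-0.001,0.11],[-0.001,-0.001,0.123],[-0.001,-0.001,0.128],[-0.001,-0.001,0.128],[-0.001,-0.001,0.128]],"delta_rot":[[0,0,0],[0,0,0],[0,0,0],[0,0,0],[0,0,0],[0,0,0],[0,0,0]],"grip":[0.9,0.9,0.9,0.9,0.9,0.9,0.9]}'
$P '{"delta_pos":[[0,0,0],[0,0,0],[0,0,0],[0,0,0],[0,0,0]],"delta_rot":[[0,0,0],[0,0,0],[0,0,0],[0,0,0],[0,0,0]],"grip":[0.4,0.4,0.4,0.4,0.4]}' 30
$P '{"delta_pos":[[0,0,-0.002],[0,0,-0.005],[0,0,-0.01],[0,0,-0.01],[0,0,-0.01]],"delta_rot":[[0,0,0],[0,0,0],[0,0,0],[0,0,0],[0,0,0]],"grip":[0.4,0.4,0.4,0.4,0.4]}'
$P '{"delta_pos":[[0,0,-0.01],[0,0,-0.03],[0,0,-0.055],[0,0,-0.08],[0,0,-0.095],[0,0,-0.103],[0,0,-0.105]],"delta_rot":[[0,0,0],[0,0,0],[0,0,0],[0,0,0],[0,0,0],[0,0,0],[0,0,0]],"grip":[0.4,0.4,0.4,0.4,0.4,0.4,0.4]}'
python3 - <<'E'
from h import *
st=ctrl.get_state(); im=vision.grab_frame("wrist"); cv2.imwrite("pics/w17.png",im[:,:,::-1])
near(st["ee_pos"][:2],st,im,z=st["ee_pos"][2]-.008,win=75)
print(to([.6297,-.0717,.147],-.063))
E
```

```text
time_s: 38.25
ee_pos: [0.5328, -0.3603, 0.035]
eef_rot: [0.73, 0.684, 0.0, 0.002]
wrist_force: [0.7, 0.7, 0.3]
gripper_width: 0.0768
grasp_force: 0.0
time_s: 38.75
ee_pos: [0.5312, -0.3604, 0.0355]
eef_rot: [0.73, 0.684, -0.0, 0.001]
wrist_force: [-2.7, 0.7, 8.2]
gripper_width: 0.0501
grasp_force: 27.9
time_s: 39.25
ee_pos: [0.5317, -0.3599, 0.0434]
eef_rot: [0.73, 0.684, 0.0, 0.0]
wrist_force: [-0.2, -0.5, -0.7]
gripper_width: 0.0503
grasp_force: 27.2
time_s: 39.95
ee_pos: [0.5319, -0.3601, 0.1496]
eef_rot: [0.73, 0.684, 0.0, 0.001]
wrist_force: [0.3, -0.7, -1.7]
gripper_width: 0.0498
grasp_force: 27.3
exp 316.0 242.0 got [ 265  188  103  105 8313] [ 0.5321 -0.3588  0.1416]
[[0.2939, 0.0792, 0.0018], [0.0006, 0.0004, -0.0019]]
```

```bash
P="python3 -m pendant"
$P '{"delta_pos":[[0.015,0.004,0],[0.042,0.011,0],[0.078,0.021,0],[0.116,0.031,0],[0.154,0.041,0],[0.192,0.052,0],[0.228,0.061,0],[0.258,0.07,0]],"delta_rot":[[0,0,0],[0,0,0],[0,0,0],[0,0,0],[0,0,0],[0,0,0],[0,0,0],[0,0,0]],"grip":[0.4,0.4,0.4,0.4,0.4,0.4,0.4,0.4]}'
$P '{"delta_pos":[[0.018,0.005,0],[0.03,0.008,0],[0.036,0.009,0],[0.036,0.009,0],[0.036,0.009,0]],"delta_rot":[[0,0,0],[0,0,0],[0,0,0],[0,0,0],[0,0,0]],"grip":[0.4,0.4,0.4,0.4,0.4]}'
python3 - <<'E'
from h import *
st=ctrl.get_state(); im=vision.grab_frame("wrist"); cv2.imwrite("pics/w18.png",im[:,:,::-1])
print(to([.6297,-.0717,.05],-.063),st["gripper_width"])
h=cv2.cvtColor(im,cv2.COLOR_RGB2HSV); m=(h[...,0]>8)&(h[...,0]<22)&(h[...,1]>90)&(h[...,2]>200)
for v in (140,180,220): j=np.where(m[v])[0]; print(v,j.min() if len(j) else None,j.max() if len(j) else None)
E
```

```text
time_s: 40.8
ee_pos: [0.6175, -0.1032, 0.1469]
eef_rot: [0.729, 0.684, -0.0, -0.002]
wrist_force: [0.6, 0.4, -1.1]
gripper_width: 0.05
grasp_force: 27.2
time_s: 41.3
ee_pos: [0.6292, -0.0726, 0.1482]
eef_rot: [0.73, 0.683, -0.0, 0.0]
wrist_force: [-0.0, -0.3, -0.5]
gripper_width: 0.0499
grasp_force: 27.2
[[0.0012, 0.0005, 0.0983], [-0.0003, 0.0005, -0.0033]] 0.04990978321791475
140 232 399
180 235 396
220 237 392
```

```bash
P="python3 -m pendant"
$P '{"delta_pos":[[0.001,-0.0005,0.015],[0.001,-0.0005,0.035],[0.001,-0.0005,0.055],[0.001,-0.0005,0.072],[0.001,-0.0005,0.085],[0.001,-0.0005,0.093],[0.001,-0.0005,0.099],[0.001,-0.0005,0.099]],"delta_rot":[[0,0,0],[0,0,0],[0,0,0],[0,0,0],[0,0,0],[0,0,0],[0,0,0],[0,0,0]],"grip":[0.4,0.4,0.4,0.4,0.4,0.4,0.4,0.4]}' >/dev/null; python3 ok.py 4 &&
$P '{"delta_pos":[[0,0,0.0015],[0,0,0.0025],[0,0,0.0025]],"delta_rot":[[0,0,0],[0,0,0],[0,0,0]],"grip":[0.4,0.4,0.4]}'>/dev/null && python3 ok.py 4 &&
$P '{"delta_pos":[[0,0,0.0015],[0,0,0.0025],[0,0,0.0025]],"delta_rot":[[0,0,0],[0,0,0],[0,0,0]],"grip":[0.4,0.4,0.4]}'>/dev/null && python3 ok.py 4 &&
$P '{"delta_pos":[[0,0,0.001],[0,0,0.001],[0,0,0.001]],"delta_rot":[[0,0,0],[0,0,0],[0,0,0]],"grip":[0.4,0.4,0.4]}'>/dev/null && python3 ok.py 4 &&
$P '{"delta_pos":[[0,0,0.001],[0,0,0.001],[0,0,0.001]],"delta_rot":[[0,0,0],[0,0,0],[0,0,0]],"grip":[0.4,0.4,0.4]}'>/dev/null && python3 ok.py 4 &&
$P '{"delta_pos":[[0,0,0.001],[0,0,0.001],[0,0,0.001]],"delta_rot":[[0,0,0],[0,0,0],[0,0,0]],"grip":[0.4,0.4,0.4]}'>/dev/null && python3 ok.py 4 &&
$P '{"delta_pos":[[0,0,0.001],[0,0,0.001],[0,0,0.001]],"delta_rot":[[0,0,0],[0,0,0],[0,0,0]],"grip":[0.4,0.4,0.4]}'>/dev/null && python3 ok.py 4 &&
$P '{"delta_pos":[[0,0,0.001],[0,0,0.001],[0,0,0.001]],"delta_rot":[[0,0,0],[0,0,0],[0,0,0]],"grip":[0.4,0.4,0.4]}'>/dev/null && python3 ok.py 4 &&
$P '{"delta_pos":[[0,0,0.001],[0,0,0.001],[0,0,0.001]],"delta_rot":[[0,0,0],[0,0,0],[0,0,0]],"grip":[0.4,0.4,0.4]}'>/dev/null && python3 ok.py 4
python3 -c "
from station import ctrl
s=ctrl.get_state(); print(s['moment'],s['wrist_force'],s['gripper_width'],s['time_s'])"
```

```text
[ 0.6288 -0.0707  0.0488] [-0.1  0.3 -1.1]
[ 0.6293 -0.0705  0.0472] [ 0.4  0.  -1.2]
[ 0.6289 -0.0705  0.0442] [ 0.4 -0.6 -2.2]
[ 0.629  -0.0706  0.0433] [-0.3 -0.9 -1.5]
[ 0.629  -0.0705  0.0422] [ 0.6 -0.6  0.2]
[ 0.629  -0.0705  0.0413] [ 0.3  1.1 -1.1]
[ 0.629  -0.0705  0.0402] [-0.3  0.1 -0.6]
[ 0.6292 -0.0707  0.0397] [-1.3 -0.8  3.2]
[ 0.6293 -0.0708  0.0396] [-1.6  0.2  6.9]
[-0.08724466  0.44209459  0.06365807] [-1.56584079  0.1707977   6.87294026] 0.05056409810668307 44.55
```

```bash
P="python3 -m pendant"
$P '{"delta_pos":[[0,0,-0.0005],[0,0,-0.0005],[0,0,-0.0005],[0,0,-0.0005],[0,0,-0.005],[0,0,-0.02],[0,0,-0.05],[0,0,-0.08]],"delta_rot":[[0,0,0],[0,0,0],[0,0,0],[0,0,0],[0,0,0],[0,0,0],[0,0,0],[0,0,0]],"grip":[0.6,0.7,0.8,0.8,0.8,0.8,0.8,0.8]}'
$P '{"delta_pos":[[0,0,-0.03],[0,0,-0.07],[0,0,-0.1],[0,0,-0.1],[0,0,-0.1]],"delta_rot":[[0,0,0],[0,0,0],[0,0,0],[0,0,0],[0,0,0]],"grip":[1,1,1,1,1]}'
python3 - <<'E'
from h import *
st=ctrl.get_state(); w=vision.grab_frame("wrist"); cv2.imwrite("pics/w19.png",w[:,:,::-1])
near((.6299,-.0715),st,w,z=.0305,win=45); near((.6352,.0125),st,w,z=.0305,win=45); near((.6405,.097),st,w,z=.0305,win=45)
print(to([.4165,-.205,.2],-1.379))
E
```

```text
time_s: 45.35
ee_pos: [0.6291, -0.0703, 0.1183]
eef_rot: [0.73, 0.684, -0.0, -0.001]
wrist_force: [0.7, -0.3, -0.3]
gripper_width: 0.0681
grasp_force: 0.0
time_s: 45.85
ee_pos: [0.6296, -0.0705, 0.2187]
eef_rot: [0.73, 0.684, 0.001, 0.001]
wrist_force: [0.0, 0.1, -0.5]
gripper_width: 0.0851
grasp_force: 0.0
exp 316.0 182.0 got [ 292  156   50   49 1883] [ 0.6302 -0.0686  0.0305]
exp 316.0 109.0 got [ 290   79   53   56 2272] [0.635  0.0155 0.0305]
exp 316.0 25.0 got [ 288    0   57   51 2552] [0.6403 0.0966 0.0305]
[[-0.1482, -0.203, 0.0175], [-0.0011, 0.0003, 1.3141]]
```

Three balls are in three cells. Next, the bottles.

```bash
P="python3 -m pendant"
$P '{"delta_pos":[[-0.03,-0.04,0],[-0.06,-0.08,0],[-0.09,-0.12,0],[-0.12,-0.16,0],[-0.148,-0.203,0.0],[-0.148,-0.203,0.0],[-0.148,-0.203,0.0],[-0.148,-0.203,0.0]],"delta_rot":[[0,0,0.14],[0,0,0.28],[0,0,0.42],[0,0,0.56],[0,0,0.7],[0,0,0.84],[0,0,0.98],[0,0,1.12]],"grip":[0.8,0.8,0.8,0.8,0.8,0.8,0.8,0.8]}'
$P '{"delta_pos":[[0,0,0],[0,0,0],[0,0,0],[0,0,0]],"delta_rot":[[0,0,0.14],[0,0,0.2],[0,0,0.2],[0,0,0.2]],"grip":[0.8,0.8,0.8,0.8]}'
python3 - <<'E'
from h import *
st=ctrl.get_state(); im=vision.grab_frame("wrist"); cv2.imwrite("pics/w20.png",im[:,:,::-1]); print(st["ee_pos"])
captop(im,st)
h=cv2.cvtColor(im,cv2.COLOR_RGB2HSV); g=((h[...,0]>50)&(h[...,0]<85)&(h[...,1]>120)); print(blobs(g,200))
for p in [(.4165,-.205),(.412,-.3333)]: print(pix("wrist",[*p,.11],st))
print(to([.4165,-.205,.062],-1.379))
E
```

```text
time_s: 46.7
ee_pos: [0.4155, -0.2049, 0.2166]
eef_rot: [0.982, 0.188, -0.001, -0.001]
wrist_force: [0.2, 0.1, -0.3]
gripper_width: 0.0684
grasp_force: 0.0
time_s: 47.1
ee_pos: [0.4163, -0.2046, 0.2171]
eef_rot: [0.996, 0.093, -0.001, -0.001]
wrist_force: [-0.2, -0.5, 1.1]
gripper_width: 0.0682
grasp_force: 0.0
[ 0.41633576 -0.20464473  0.21707991]
cap 165.0 [318.1, 196.7] [302, 179, 32, 35, 805] [ 0.4192 -0.2058  0.11  ]
cap 161.0 [448.3, 226.0] [434, 209, 29, 33, 646] [ 0.4141 -0.3333  0.11  ]
[([314.7, 193.0], [297, 172, 37, 42, 1231]), ([438.0, 219.6], [414, 198, 49, 44, 1540])]
[316.67041506 199.32097277]
[447.63957608 228.07524403]
[[0.0002, 0.0005, 0.1553], [-0.0015, 0.0012, -0.0048]]
```

```bash
P="python3 -m pendant"
$P '{"delta_pos":[[0.002,0.001,0.04],[0.002,0.001,0.08],[0.002,0.001,0.12],[0.002,0.001,0.145],[0.002,0.001,0.155],[0.002,0.001,0.155],[0.002,0.001,0.155]],"delta_rot":[[0,0,0],[0,0,0],[0,0,0],[0,0,0],[0,0,0],[0,0,0],[0,0,0]],"grip":[0.8,0.8,0.8,0.8,0.8,0.8,0.8]}'
$P '{"delta_pos":[[0,0,0],[0,0,0],[0,0,0],[0,0,0],[0,0,0],[0,0,0]],"delta_rot":[[0,0,0],[0,0,0],[0,0,0],[0,0,0],[0,0,0],[0,0,0]],"grip":[0.3,0.3,0.3,0.3,0.3,0.3]}' 40
python3 - <<'E'
from h import *
st=ctrl.get_state(); im=vision.grab_frame("wrist"); cv2.imwrite("pics/w21.png",im[:,:,::-1])
h=cv2.cvtColor(im,cv2.COLOR_RGB2HSV); g=((h[...,0]>50)&(h[...,0]<85)&(h[...,1]>120)); print(blobs(g,200)); print(pix("wrist",[*st["ee_pos"][:2],.11],st))
r=cv2.cvtColor(cv2.imread("pics/w2.png"),cv2.COLOR_BGR2HSV); print("ref",blobs((r[...,0]>50)&(r[...,0]<85)&(r[...,1]>120),200))
print(to([.4861,.3376,.16],-1.379))
E
```

```text
time_s: 47.85
ee_pos: [0.4199, -0.2062, 0.0641]
eef_rot: [0.996, 0.093, 0.001, 0.001]
wrist_force: [-0.7, 0.3, 0.3]
gripper_width: 0.0682
grasp_force: 0.0
time_s: 48.45
ee_pos: [0.4196, -0.206, 0.0641]
eef_rot: [0.996, 0.093, 0.001, 0.0]
wrist_force: [-0.5, 0.2, 6.8]
gripper_width: 0.035
grasp_force: 44.1
[([316.7, 278.5], [275, 224, 85, 106, 6914]), ([566.9, 321.5], [497, 272, 134, 108, 7548])]
[314.99736445 298.58163448]
ref [([316.7, 276.8], [274, 222, 85, 106, 6929])]
[[0.1659, -0.5218, -0.0962], [0.001, -0.0013, -0.006]]
```

```bash
P="python3 -m pendant"
$P '{"delta_pos":[[0,0,-0.03],[0,0,-0.07],[0.01,-0.03,-0.096],[0.022,-0.07,-0.096],[0.036,-0.115,-0.096],[0.051,-0.16,-0.096],[0.065,-0.205,-0.096],[0.079,-0.25,-0.096]],"delta_rot":[[0,0,0],[0,0,0],[0,0,0],[0,0,0],[0,0,0],[0,0,0],[0,0,0],[0,0,0]],"grip":[0.3,0.3,0.3,0.3,0.3,0.3,0.3,0.3]}'
$P '{"delta_pos":[[0.014,-0.045,0],[0.028,-0.09,0],[0.042,-0.135,0],[0.056,-0.18,0],[0.069,-0.22,0],[0.079,-0.252,0],[0.085,-0.271,0],[0.085,-0.271,0]],"delta_rot":[[0,0,0],[0,0,0],[0,0,0],[0,0,0],[0,0,0],[0,0,0],[0,0,0],[0,0,0]],"grip":[0.3,0.3,0.3,0.3,0.3,0.3,0.3,0.3]}'
$P '{"delta_pos":[[0,0,0],[0,0,0]],"delta_rot":[[0,0,0],[0,0,0]],"grip":[0.3,0.3]}'
python3 - <<'E'
from h import *
st=ctrl.get_state(); im=vision.grab_frame("wrist"); cv2.imwrite("pics/w22.png",im[:,:,::-1])
print(to([.4848,.3374,.13],-1.379),st["joint_pos"].round(2))
for b in [(.4218,.3248), (.4861,.3369), (.5499,.3492)]: print(pix("wrist",[*b,.05],st).round(1))
E
```

```text
time_s: 49.3
ee_pos: [0.4501, 0.0564, 0.1592]
eef_rot: [0.996, 0.093, -0.0, 0.0]
wrist_force: [1.1, 0.4, -1.6]
gripper_width: 0.035
grasp_force: 43.6
time_s: 50.1
ee_pos: [0.484, 0.3387, 0.1587]
eef_rot: [0.996, 0.094, -0.0, -0.0]
wrist_force: [0.2, -0.0, -1.4]
gripper_width: 0.0348
grasp_force: 43.5
time_s: 50.3
ee_pos: [0.4836, 0.335, 0.1591]
eef_rot: [0.996, 0.092, -0.001, 0.001]
wrist_force: [-0.3, 0.2, -1.1]
gripper_width: 0.0348
grasp_force: 43.5
[[0.0015, -0.0021, 0.0293], [0.0008, 0.0007, -0.0074]] [ 0.49  0.34  1.59 -0.    1.21  1.87]
[314.6 259.6]
[314.5 196. ]
[313.9 123.8]
```

```bash
P="python3 -m pendant"
$P '{"delta_pos":[[0.001,-0.002,0.01],[0.0015,-0.002,0.025],[0.0015,-0.002,0.035],[0.0015,-0.002,0.04],[0.0015,-0.002,0.04]],"delta_rot":[[0,0,0],[0,0,0],[0,0,-0.007],[0,0,-0.007],[0,0,-0.007]],"grip":[0.3,0.3,0.3,0.3,0.3]}' >/dev/null; python3 ok.py 5 &&
$P '{"delta_pos":[[0,0,0.005],[0,0,0.01],[0,0,0.012],[0,0,0.012]],"delta_rot":[[0,0,0],[0,0,0],[0,0,0],[0,0,0]],"grip":[0.3,0.3,0.3,0.3]}' >/dev/null && python3 ok.py 5 &&
$P '{"delta_pos":[[0,0,0.008],[0,0,0.016],[0,0,0.024],[0,0,0.03],[0,0,0.034],[0,0,0.034]],"delta_rot":[[0,0,0],[0,0,0],[0,0,0],[0,0,0],[0,0,0],[0,0,0]],"grip":[0.3,0.3,0.3,0.3,0.3,0.3]}' >/dev/null && python3 ok.py 5
```

```text
[0.4845 0.3383 0.1183] [-0.6 -0.6 -1.1]
[0.4851 0.339  0.1071] [-0.1 -0.1 -1.3]
[0.4851 0.339  0.0727] [ 1.2  0.3 -2.3]
```

```bash
P="python3 -m pendant"
$P '{"delta_pos":[[0,0,0],[0,0,0],[0,0,0],[0,0,-0.02],[0,0,-0.06],[0,0,-0.1],[0,0,-0.13],[0,0,-0.13]],"delta_rot":[[0,0,0],[0,0,0],[0,0,0],[0,0,0],[0,0,0],[0,0,0],[0,0,0],[0,0,0]],"grip":[0.6,0.6,0.6,0.6,0.6,0.6,0.6,0.6]}'
python3 - <<'E'
from h import *
st=ctrl.get_state(); im=vision.grab_frame("wrist"); cv2.imwrite("pics/w23.png",im[:,:,::-1]); captop(im,st,z=.118)
t=vision.grab_frame("top"); captop(t,n="top")
print(to([.4135,-.333,.2],-1.379))
E
```

```text
time_s: 52.65
ee_pos: [0.4876, 0.3403, 0.2089]
eef_rot: [0.995, 0.096, 0.005, -0.002]
wrist_force: [-0.1, -0.8, 0.4]
gripper_width: 0.0509
grasp_force: 0.0
cap 154.0 [320.8, 129.8] [303, 109, 36, 41, 1046] [0.5512 0.349  0.118 ]
cap 148.0 [320.8, 208.2] [304, 190, 33, 36, 852] [0.4859 0.3359 0.118 ]
cap 124.0 [475.6, 59.5] [471, 55, 11, 11, 89] [ 0.8871 -0.5308  0.11  ]
cap 124.0 [473.6, 72.3] [469, 67, 11, 12, 95] [ 0.8498 -0.5234  0.11  ]
cap 124.0 [471.3, 85.5] [466, 80, 11, 12, 97] [ 0.8116 -0.5152  0.11  ]
cap 123.0 [490.9, 62.4] [486, 58, 11, 10, 89] [ 0.8782 -0.5737  0.11  ]
cap 123.0 [488.8, 75.2] [484, 70, 11, 12, 95] [ 0.8409 -0.5659  0.11  ]
cap 123.0 [486.8, 88.4] [482, 83, 11, 12, 99] [ 0.8027 -0.5585  0.11  ]
cap 122.0 [506.1, 65.4] [501, 61, 11, 10, 91] [ 0.869  -0.6163  0.11  ]
cap 122.0 [504.1, 78.0] [499, 73, 11, 11, 96] [ 0.8323 -0.6087  0.11  ]
cap 122.0 [502.1, 91.2] [497, 86, 11, 12, 100] [ 0.7942 -0.6011  0.11  ]
cap 124.0 [521.4, 68.0] [516, 63, 11, 11, 85] [ 0.8609 -0.6591  0.11  ]
cap 124.0 [519.4, 80.9] [514, 76, 11, 11, 89] [ 0.8235 -0.6514  0.11  ]
cap 124.0 [517.4, 94.1] [512, 89, 11, 11, 92] [ 0.7854 -0.6437  0.11  ]
cap 128.0 [411.2, 228.5] [406, 223, 11, 12, 96] [ 0.4119 -0.3333  0.11  ]
[[-0.199, 0.6457, 0.0035], [-0.0005, -0.0016, 0.001]]
```

```bash
P="python3 -m pendant"
$P '{"delta_pos":[[-0.014,0.045,0],[-0.028,0.092,0],[-0.043,0.139,0],[-0.058,0.186,0],[-0.072,0.233,0],[-0.087,0.28,0],[-0.101,0.327,0],[-0.115,0.374,0]],"delta_rot":[[0,0,0],[0,0,0],[0,0,0],[0,0,0],[0,0,0],[0,0,0],[0,0,0],[0,0,0]],"grip":[0.8,0.8,0.8,0.8,0.8,0.8,0.8,0.8]}'
$P '{"delta_pos":[[-0.014,0.047,0],[-0.029,0.094,0],[-0.043,0.141,0],[-0.058,0.188,0],[-0.072,0.235,0],[-0.084,0.272,0],[-0.084,0.272,0],[-0.084,0.272,0]],"delta_rot":[[0,0,0],[0,0,0],[0,0,0],[0,0,0],[0,0,0],[0,0,0],[0,0,0],[0,0,0]],"grip":[0.8,0.8,0.8,0.8,0.8,0.8,0.8,0.8]}'
python3 - <<'E'
from h import *
st=ctrl.get_state(); im=vision.grab_frame("wrist"); cv2.imwrite("pics/w24.png",im[:,:,::-1]); captop(im,st)
print(st["ee_pos"],to([.4135,-.333,.062],-1.379))
E
```

```text
time_s: 53.55
ee_pos: [0.442, -0.0516, 0.2018]
eef_rot: [0.995, 0.096, -0.001, -0.001]
wrist_force: [1.7, -0.2, 0.1]
gripper_width: 0.0681
grasp_force: 0.0
time_s: 54.35
ee_pos: [0.4124, -0.333, 0.2013]
eef_rot: [0.995, 0.095, -0.001, -0.002]
wrist_force: [-0.3, -0.1, 0.1]
gripper_width: 0.0687
grasp_force: 0.0
cap 166.0 [318.9, 202.3] [302, 183, 34, 38, 891] [ 0.4144 -0.3348  0.11  ]
[ 0.41236    -0.33297915  0.20129515] [[0.0009, 0.0016, 0.1396], [-0.0039, 0.0017, 0.0003]]
```

```bash
P="python3 -m pendant"
$P '{"delta_pos":[[0.001,0.002,0.04],[0.001,0.002,0.08],[0.001,0.002,0.115],[0.001,0.002,0.132],[0.001,0.002,0.139],[0.001,0.002,0.139],[0.001,0.002,0.139]],"delta_rot":[[0,0,0],[0,0,0],[0,0,0],[0,0,0],[0,0,0],[0,0,0],[0,0,0]],"grip":[0.8,0.8,0.8,0.8,0.8,0.8,0.8]}'
$P '{"delta_pos":[[0,0,0],[0,0,0],[0,0,0],[0,0,0],[0,0,0],[0,0,0]],"delta_rot":[[0,0,0],[0,0,0],[0,0,0],[0,0,0],[0,0,0],[0,0,0]],"grip":[0.3,0.3,0.3,0.3,0.3,0.3]}' 40
python3 - <<'E'
from h import *
st=ctrl.get_state(); im=vision.grab_frame("wrist"); cv2.imwrite("pics/w25.png",im[:,:,::-1])
h=cv2.cvtColor(im,cv2.COLOR_RGB2HSV); g=((h[...,0]>50)&(h[...,0]<85)&(h[...,1]>120)); print(blobs(g,200)); print(pix("wrist",[*st["ee_pos"][:2],.11],st))
print(to([.4212,.3255,.16],-1.379))
E
```

```text
time_s: 55.1
ee_pos: [0.4156, -0.3349, 0.0652]
eef_rot: [0.995, 0.097, 0.001, 0.001]
wrist_force: [0.6, -0.9, 0.4]
gripper_width: 0.0686
grasp_force: 0.0
time_s: 55.7
ee_pos: [0.4152, -0.3353, 0.065]
eef_rot: [0.995, 0.096, 0.0, 0.0]
wrist_force: [-0.1, 0.9, 5.7]
gripper_width: 0.035
grasp_force: 44.0
[([316.7, 278.4], [275, 224, 85, 106, 6814])]
[314.97857727 297.28379979]
[[0.1325, -0.6473, -0.0954], [0.0008, -0.0008, 0.0009]]
```

```bash
P="python3 -m pendant"
$P '{"delta_pos":[[0,0,-0.03],[0,0,-0.07],[0.006,-0.03,-0.096],[0.014,-0.07,-0.096],[0.023,-0.115,-0.096],[0.033,-0.16,-0.096],[0.042,-0.205,-0.096],[0.051,-0.25,-0.096]],"delta_rot":[[0,0,0],[0,0,0],[0,0,0],[0,0,0],[0,0,0],[0,0,0],[0,0,0],[0,0,0]],"grip":[0.3,0.3,0.3,0.3,0.3,0.3,0.3,0.3]}'
$P '{"delta_pos":[[0.009,-0.045,0],[0.018,-0.09,0],[0.027,-0.135,0],[0.036,-0.18,0],[0.046,-0.225,0],[0.055,-0.27,0],[0.064,-0.315,0],[0.072,-0.35,0]],"delta_rot":[[0,0,0],[0,0,0],[0,0,0],[0,0,0],[0,0,0],[0,0,0],[0,0,0],[0,0,0]],"grip":[0.3,0.3,0.3,0.3,0.3,0.3,0.3,0.3]}'
$P '{"delta_pos":[[0.007,-0.034,0],[0.009,-0.045,0],[0.009,-0.047,0],[0.009,-0.047,0],[0.009,-0.047,0]],"delta_rot":[[0,0,0],[0,0,0],[0,0,0],[0,0,0],[0,0,0]],"grip":[0.3,0.3,0.3,0.3,0.3]}'
python3 - <<'E'
from h import *
st=ctrl.get_state(); im=vision.grab_frame("wrist"); cv2.imwrite("pics/w26.png",im[:,:,::-1])
print(to([.4206,.3255,.12],-1.379),st["joint_pos"].round(2)); captop(im,st,z=.118)
E
```

```text
time_s: 56.55
ee_pos: [0.4164, -0.0782, 0.16]
eef_rot: [0.995, 0.096, -0.0, -0.0]
wrist_force: [1.0, 0.2, -1.1]
gripper_width: 0.0349
grasp_force: 43.6
time_s: 57.35
ee_pos: [0.42, 0.2799, 0.1599]
eef_rot: [0.995, 0.097, -0.0, -0.0]
wrist_force: [0.8, -0.3, -0.9]
gripper_width: 0.0352
grasp_force: 43.5
time_s: 57.85
ee_pos: [0.4203, 0.3238, 0.1601]
eef_rot: [0.995, 0.096, -0.0, 0.001]
wrist_force: [0.2, -0.3, -1.8]
gripper_width: 0.0354
grasp_force: 43.4
[[0.0006, -0.0016, 0.0403], [0.0007, 0.0005, -0.0004]] [ 0.53  0.26  1.71 -0.    1.17  1.91]
cap 150.0 [317.7, 19.4] [291, 0, 50, 55, 1779] [0.5447 0.3467 0.118 ]
cap 151.0 [316.3, 127.5] [293, 101, 46, 53, 1698] [0.4846 0.3359 0.118 ]
cap 140.0 [333.4, 295.2] [326, 292, 16, 8, 68] [0.366  0.2996 0.118 ]
cap 140.0 [321.4, 320.0] [296, 310, 56, 19, 561] [0.3425 0.3042 0.118 ]
```

```bash
P="python3 -m pendant"
$P '{"delta_pos":[[0.0005,-0.0015,0.01],[0.0005,-0.0015,0.025],[0.0005,-0.0015,0.035],[0.0005,-0.0015,0.04],[0.0005,-0.0015,0.04]],"delta_rot":[[0,0,0],[0,0,0],[0,0,0],[0,0,0],[0,0,0]],"grip":[0.3,0.3,0.3,0.3,0.3]}' >/dev/null; python3 ok.py 5 &&
$P '{"delta_pos":[[0,0,0.005],[0,0,0.01],[0,0,0.012],[0,0,0.012]],"delta_rot":[[0,0,0],[0,0,0],[0,0,0],[0,0,0]],"grip":[0.3,0.3,0.3,0.3]}' >/dev/null && python3 ok.py 5 &&
$P '{"delta_pos":[[0,0,0.008],[0,0,0.016],[0,0,0.024],[0,0,0.03],[0,0,0.034],[0,0,0.034]],"delta_rot":[[0,0,0],[0,0,0],[0,0,0],[0,0,0],[0,0,0],[0,0,0]],"grip":[0.3,0.3,0.3,0.3,0.3,0.3]}' >/dev/null && python3 ok.py 5
```

```text
[0.4202 0.3263 0.1194] [-0.4  0.2 -0.7]
[0.4211 0.327  0.1082] [ 0.1 -0.2 -1.4]
[0.4211 0.327  0.0737] [ 3.1  1.3 -2.7]
```

```bash
P="python3 -m pendant"
$P '{"delta_pos":[[0,0,0],[0,0,0],[0,0,0],[0,0,-0.02],[0,0,-0.06],[0,0,-0.1],[0,0,-0.14],[0,0,-0.14]],"delta_rot":[[0,0,0],[0,0,0],[0,0,0],[0,0,0],[0,0,0],[0,0,0],[0,0,0],[0,0,0]],"grip":[0.6,0.6,0.6,0.6,0.6,0.6,0.6,0.6]}'
python3 - <<'E'
from h import *
st=ctrl.get_state(); im=vision.grab_frame("wrist"); captop(im,st,z=.118)
print(to([.4396,-.0074,.2],-1.672))
im=cv2.imread("pics/w19.png")[:,:,::-1].copy(); h=cv2.cvtColor(im,cv2.COLOR_RGB2HSV)
q=R.from_matrix(np.eye(3)); s2=dict(ee_pos=np.array([.6296,-.0705,.2187]),eef_rot=np.array([.73,.684,.001,.001])/np.linalg.norm([.73,.684,.001,.001]))
m=(h[...,0]>8)&(h[...,0]<22)&(h[...,1]>80)&(h[...,2]>200)
L=[];Rr=[]
for v in range(20,240,10):
    j=np.where(m[v,150:480])[0]+150
    if len(j): L.append(world("wrist",j.min()-.5,v,.088,s2)[:2]); Rr.append(world("wrist",j.max()+.5,v,.088,s2)[:2])
for a in (L,Rr):
    a=np.array(a); p=np.polyfit(a[:,1],a[:,0],1); print("edge slope",p.round(4),"resid",np.abs(np.polyval(p,a[:,1])-a[:,0]).max().round(4),a[:,1].min(),a[:,1].max(), "x at y=.0125",np.polyval(p,.0125))
E
```

```text
time_s: 60.2
ee_pos: [0.4234, 0.3286, 0.2204]
eef_rot: [0.995, 0.096, 0.005, -0.003]
wrist_force: [1.7, 0.1, -0.9]
gripper_width: 0.0513
grasp_force: 0.0
cap 152.0 [322.7, 47.6] [304, 24, 37, 51, 1274] [0.5496 0.3483 0.118 ]
cap 152.0 [321.9, 133.0] [305, 114, 34, 39, 946] [0.4846 0.3359 0.118 ]
cap 146.0 [321.3, 205.5] [305, 188, 32, 35, 795] [0.4211 0.3237 0.118 ]
[[-0.047, 0.3323, 0.0164], [-0.0032, -0.0058, 0.2942]]
edge slope [0.0739 0.5737] resid 0.0003 -0.10581154124181205 0.08747271848504608 x at y=.0125 0.5745822686473493
edge slope [0.0739 0.6939] resid 0.0005 -0.11360064950383675 0.07983503980398748 x at y=.0125 0.6948002287296527
```

```bash
P="python3 -m pendant"
$P '{"delta_pos":[[-0.006,0.045,0],[-0.013,0.09,0],[-0.02,0.135,0],[-0.026,0.18,0],[-0.033,0.225,0],[-0.039,0.27,0],[-0.045,0.315,0],[-0.047,0.332,0]],"delta_rot":[[0,0,0.05],[0,0,0.1],[0,0,0.15],[0,0,0.2],[0,0,0.25],[0,0,0.294],[0,0,0.294],[0,0,0.294]],"grip":[1,1,1,1,1,1,1,1]}'
$P '{"delta_pos":[[0,0,0],[0,0,0],[0,0,0]],"delta_rot":[[0,0,0],[0,0,0],[0,0,0]],"grip":[1,1,1]}'
python3 - <<'E'
from h import *
st=ctrl.get_state(); im=vision.grab_frame("wrist"); cv2.imwrite("pics/w30.png",im[:,:,::-1]); print(st["ee_pos"],st["eef_rot"])
h=cv2.cvtColor(im,cv2.COLOR_RGB2HSV); print(pix("wrist",[.4396,-.0074,.008],st),pix("wrist",[.4396,-.0074,.048],st))
E
```

```text
time_s: 61.05
ee_pos: [0.4369, -0.0112, 0.2129]
eef_rot: [0.999, -0.052, -0.001, 0.001]
wrist_force: [-0.5, 1.3, -0.3]
gripper_width: 0.0852
grasp_force: 0.0
time_s: 61.35
ee_pos: [0.4375, -0.0069, 0.2136]
eef_rot: [0.999, -0.05, -0.001, -0.0]
wrist_force: [-0.4, 0.5, -0.1]
gripper_width: 0.0855
grasp_force: 0.0
[ 0.43745999 -0.0069318   0.21361608] [ 9.98743697e-01 -5.01009117e-02 -8.35548085e-04 -4.76675418e-04]
[316.70249154 177.59988527] [316.64482459 184.17055749]
```

View pics/w30.png

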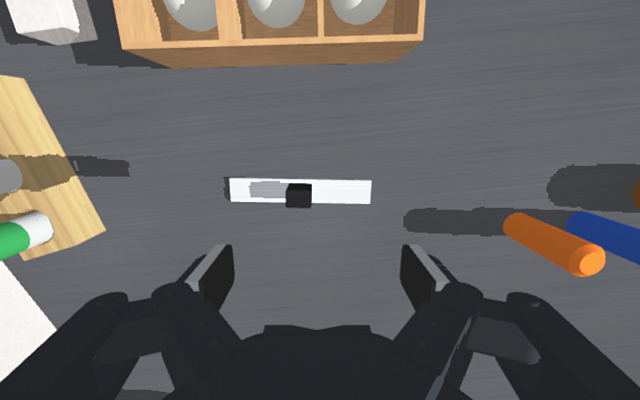

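The picture shows the rule has been knocked aside: its bar now runs from (229,190) to (372,192), with the block at (299,195) instead of (317,184). I measure it again.

```bash
python3 - <<'E'
from h import *
im=cv2.imread("pics/w30.png")[:,:,::-1].copy(); h=cv2.cvtColor(im,cv2.COLOR_RGB2HSV)
st=ctrl.get_state()
m=np.zeros((400,640),bool); m[165:220,222:385]=h[165:220,222:385,2]>125
pts=cv2.findNonZero(m.astype(np.uint8))[:,0,:]
w=np.array([world("wrist",u,v,.008,st)[:2] for u,v in pts]).astype(np.float32)
print(len(w),cv2.minAreaRect(w*1000))
d=np.zeros((400,640),bool); d[175:212,275:325]=h[175:212,275:325,2]<60
print(blobs(d,30))
for q in [(299,189),(299,190.5)]: print(world("wrist",*q,.048,st))
E
```

```text
2990 ((425.2761535644531, 15.486213684082031), (182.1981964111328, 32.9257698059082), 83.34552764892578)
[([298.4, 195.4], [286, 184, 25, 24, 571])]
[0.43621134 0.01316444 0.048     ]
[0.43447259 0.01336683 0.048     ]
```

```bash
python3 -c "
from h import *
print(to([.4255,.0148,.029],-1.687), pix('wrist',[.4255,.0148,.048],ctrl.get_state()))"
```

```text
[[-0.014, -0.0202, 0.1848], [-0.0006, 0.0013, 0.0166]] [298.66324497 198.20318232]
```

```bash
P="python3 -m pendant"
$P '{"delta_pos":[[-0.014,-0.02,0.03],[-0.014,-0.02,0.075],[-0.014,-0.02,0.12],[-0.014,-0.02,0.16],[-0.014,-0.02,0.18],[-0.014,-0.02,0.185],[-0.014,-0.02,0.185],[-0.014,-0.02,0.185]],"delta_rot":[[0,0,0.017],[0,0,0.017],[0,0,0.017],[0,0,0.017],[0,0,0.017],[0,0,0.017],[0,0,0.017],[0,0,0.017]],"grip":[0.8,0.8,0.8,0.8,0.8,0.8,0.8,0.8]}'
$P '{"delta_pos":[[0,0,0],[0,0,0],[0,0,0],[0,0,0],[0,0,0],[0,0,0],[0,0,0]],"delta_rot":[[0,0,0],[0,0,0],[0,0,0],[0,0,0],[0,0,0],[0,0,0],[0,0,0]],"grip":[0.2,0.2,0.2,0.2,0.2,0.2,0.2]}' 40
python3 - <<'E'
from h import *
st=ctrl.get_state(); im=vision.grab_frame("wrist"); cv2.imwrite("pics/w31.png",im[:,:,::-1])
h=cv2.cvtColor(im,cv2.COLOR_RGB2HSV); m=(h[...,1]<60)&(h[...,2]>150)
m[:150]=0; print([b for b in blobs(m,300)][:6])
l=(.5599-.010,.018+.0007)
print(to([*l,.06],-1.645))
E
```

```text
time_s: 62.2
ee_pos: [0.4274, 0.0136, 0.0303]
eef_rot: [0.998, -0.059, 0.001, 0.0]
wrist_force: [-0.0, 1.0, 0.4]
gripper_width: 0.0682
grasp_force: 0.0
time_s: 62.9
ee_pos: [0.4271, 0.0134, 0.0304]
eef_rot: [0.998, -0.059, 0.001, -0.0]
wrist_force: [-0.3, 1.1, 5.5]
gripper_width: 0.0291
grasp_force: 40.5
[([317.0, 234.0], [173, 213, 289, 48, 10126])]
[[0.1214, -0.0199, -0.0294], [-0.0004, -0.0023, -0.0445]]
```

```bash
P="python3 -m pendant"
$P '{"delta_pos":[[0,0,-0.01],[0,0,-0.02],[0.02,-0.003,-0.02],[0.05,-0.008,-0.02],[0.08,-0.013,-0.02],[0.105,-0.018,-0.02],[0.12,-0.02,-0.02],[0.12,-0.02,-0.02]],"delta_rot":[[0,0,0],[0,0,0],[0,0,-0.02],[0,0,-0.044],[0,0,-0.044],[0,0,-0.044],[0,0,-0.044],[0,0,-0.044]],"grip":[0.2,0.2,0.2,0.2,0.2,0.2,0.2,0.2]}'
$P '{"delta_pos":[[0,0,0],[0,0,0],[0,0,0]],"delta_rot":[[0,0,0],[0,0,0],[0,0,0]],"grip":[0.2,0.2,0.2]}'
python3 - <<'E'
from h import *
st=ctrl.get_state(); im=vision.grab_frame("wrist"); cv2.imwrite("pics/w32.png",im[:,:,::-1])
h=cv2.cvtColor(im,cv2.COLOR_RGB2HSV); m=(h[...,1]<60)&(h[...,2]>150); m[:190]=0; m[275:]=0
rt=st["ee_pos"][2]-.0304+.008
pts=cv2.findNonZero(m.astype(np.uint8))[:,0,:]; w=np.array([world("wrist",u,v,rt,st)[:2] for u,v in pts]).astype(np.float32); print("rule",cv2.minAreaRect(w*1000))
b=(h[...,0]>8)&(h[...,0]<22)&(h[...,1]>80)&(h[...,2]>190)
E=[]
for u in range(150,500,10):
    j=np.where(b[:190,u])[0]
    if len(j): E.append(world("wrist",u,j.max()+.5,.088,st)[:2])
E=np.array(E); p=np.polyfit(E[:,1],E[:,0],1); print("near rim",p,np.abs(np.polyval(p,E[:,1])-E[:,0]).max(),len(E)); print(to([.5499,.0187,.0304],-1.645),st["ee_pos"])
M=R.from_quat(st["eef_rot"]).as_matrix(); print("tool yaw",np.arctan2(M[1,1],M[0,1]))
E
```

```text
time_s: 63.75
ee_pos: [0.5507, 0.0188, 0.0501]
eef_rot: [0.999, -0.037, 0.002, 0.0]
wrist_force: [-0.6, -0.1, -1.6]
gripper_width: 0.0294
grasp_force: 39.9
time_s: 64.05
ee_pos: [0.5464, 0.0191, 0.0494]
eef_rot: [0.999, -0.037, -0.001, -0.0]
wrist_force: [-0.3, 0.4, -1.9]
gripper_width: 0.0293
grasp_force: 39.9Traceback (most recent call last):
  File "<stdin>", line 5, in <module>
  File "h.py", line 11, in world
    f,cx,cy,P=cam(n,st); d=P[:3,:3]@np.array([(u-cx)/f,-(v-cy)/f,-1]); o=P[:3,3]
              ~~~^^^^^^
  File "h.py", line 5, in cam
    m=vision.camera_model(n); f=200/np.tan(np.radians(m["fovy"]/2))
ValueError: time passes only in moves, steps and waits
```

```bash
sed -i 's|^def cam(n|from functools import lru_cache\ncm=lru_cache(None)(lambda n: vision.camera_model(n))\ndef cam(n|; s|m=vision.camera_model(n)|m=cm(n)|' h.py
cat > rimfit.py <<'E'
from h import *
st=ctrl.get_state(); im=cv2.imread("pics/w32.png")[:,:,::-1].copy()
h=cv2.cvtColor(im,cv2.COLOR_RGB2HSV); m=(h[...,1]<60)&(h[...,2]>150); m[:190]=0; m[275:]=0
rt=st["ee_pos"][2]-.0304+.008
pts=cv2.findNonZero(m.astype(np.uint8))[:,0,:]; w=np.array([world("wrist",u,v,rt,st)[:2] for u,v in pts]).astype(np.float32); print("rule",cv2.minAreaRect(w*1000))
b=(h[...,0]>8)&(h[...,0]<22)&(h[...,1]>80)&(h[...,2]>190)
E=[]
for u in range(150,500,10):
    j=np.where(b[:190,u])[0]
    if len(j): E.append(world("wrist",u,j.max()+.5,.088,st)[:2])
E=np.array(E); p=np.polyfit(E[:,1],E[:,0],1); print("near rim",p,np.abs(np.polyval(p,E[:,1])-E[:,0]).max(),len(E)); print(to([.5499,.0187,.0304],-1.645),st["ee_pos"])
M=R.from_quat(st["eef_rot"]).as_matrix(); print("tool yaw",np.arctan2(M[1,1],M[0,1]))
E
python3 rimfit.py
```

```text
rule ((540.1087646484375, 18.948570251464844), (181.1435089111328, 23.000308990478516), 85.80623626708984)
near rim [-0.10923012  0.60785479] 0.037020252777343554 11
[[0.0033, 0.0001, 0.019], [-0.0001, 0.0008, -0.0001]] [0.54665214 0.01906796 0.04943834]
tool yaw -1.6450580289744106
```

```bash
P="python3 -m pendant"
$P '{"delta_pos":[[0,0,0.008],[0,0,0.015],[0,0,0.018],[0,0,0.0185],[0,0,0.0185]],"delta_rot":[[0,0,0],[0,0,0],[0,0,0],[0,0,0],[0,0,0]],"grip":[0.2,0.2,0.2,0.2,0.2]}'>/dev/null; python3 ok.py 6 &&
$P '{"delta_pos":[[0.004,0,0],[0.008,0,0],[0.01,0,0],[0.01,0,0]],"delta_rot":[[0,0,0],[0,0,0],[0,0,0],[0,0,0]],"grip":[0.2,0.2,0.2,0.2]}'>/dev/null && python3 ok.py 5 &&
$P '{"delta_pos":[[0.002,0,0],[0.002,0,0]],"delta_rot":[[0,0,0],[0,0,0]],"grip":[0.2,0.2]}'>/dev/null && python3 ok.py 5 &&
$P '{"delta_pos":[[0.0015,0,0],[0.0015,0,0]],"delta_rot":[[0,0,0],[0,0,0]],"grip":[0.2,0.2]}'>/dev/null && python3 ok.py 5 &&
$P '{"delta_pos":[[0.0015,0,0],[0.0015,0,0]],"delta_rot":[[0,0,0],[0,0,0]],"grip":[0.2,0.2]}'>/dev/null && python3 ok.py 5 &&
$P '{"delta_pos":[[0.0015,0,0],[0.0015,0,0]],"delta_rot":[[0,0,0],[0,0,0]],"grip":[0.2,0.2]}'>/dev/null && python3 ok.py 5 &&
$P '{"delta_pos":[[0.0015,0,0],[0.0015,0,0]],"delta_rot":[[0,0,0],[0,0,0]],"grip":[0.2,0.2]}'>/dev/null && python3 ok.py 5
python3 -c "
from station import ctrl
s=ctrl.get_state(); print(s['moment'],s['time_s'])"
```

```text
[0.5476 0.0191 0.0305] [ 0.  -0.2 -2.3]
[0.5585 0.0182 0.0308] [-0.1  0.2 -1.5]
[0.56   0.0181 0.0308] [-0.6  0.9 -1.8]
[0.5607 0.0181 0.0307] [-0.7  0.2 -2.4]
[0.5606 0.0181 0.0305] [-4.7  0.4  0.3]
[0.5604 0.0181 0.0305] [-8.1  0.4  3.5]
[0.06549557 0.92239437 0.00673806] 65.8
```

```bash
P="python3 -m pendant"
$P '{"delta_pos":[[-0.001,0,0],[-0.001,0,0],[-0.001,0,0],[-0.001,0,0],[-0.001,0,0],[-0.001,0,0]],"delta_rot":[[0,0,0],[0,0,0],[0,0,0],[0,0,0],[0,0,0],[0,0,0]],"grip":[0.2,0.2,0.5,0.6,0.6,0.6]}'
$P '{"delta_pos":[[-0.002,0,-0.01],[-0.004,0,-0.04],[-0.005,0,-0.09],[-0.005,0,-0.14],[-0.005,0,-0.17],[-0.005,0,-0.17],[-0.005,0,-0.17]],"delta_rot":[[0,0,0],[0,0,0],[0,0,0],[0,0,0],[0,0,0],[0,0,0],[0,0,0]],"grip":[0.6,0.6,0.6,0.6,0.6,0.6,0.6]}'
python3 - <<'E'
from h import *
st=ctrl.get_state(); im=vision.grab_frame("wrist"); cv2.imwrite("pics/w40.png",im[:,:,::-1]); print(st["ee_pos"],st["eef_rot"])
o=cv2.resize(im[60:300,170:470,::-1],None,fx=2.5,fy=2.5,interpolation=cv2.INTER_CUBIC); cv2.imwrite("pics/c40.png",o)
y=np.array([np.cos(1.497),np.sin(1.497)]);x=np.array([y[1],-y[0]]);c=np.array([.6347,.0125])
for a,b,z in [(-.06,.09,.008),(-.06,-.09,.008),(-.09,.09,.008),(-.09,-.09,.008),(-.06,.13,.088),(-.06,-.13,.088)]: print(a,b,((pix("wrist",[*(c+a*x+b*y),z],st)-[170,60])*2.5).round(1))
E
```

```text
time_s: 66.4
ee_pos: [0.5605, 0.0181, 0.0301]
eef_rot: [0.999, -0.037, -0.003, -0.0]
wrist_force: [-4.2, 0.7, -1.0]
gripper_width: 0.0512
grasp_force: 0.0
time_s: 67.1
ee_pos: [0.5594, 0.0181, 0.2027]
eef_rot: [0.999, -0.037, 0.003, 0.0]
wrist_force: [-0.3, 0.0, -0.2]
gripper_width: 0.0511
grasp_force: 0.0
[0.55943038 0.01813908 0.20269561] [ 9.99308745e-01 -3.70908957e-02  2.50762640e-03  9.87189021e-05]
-0.06 0.09 [181.5 273.8]
-0.06 -0.09 [550.5 273.9]
-0.09 0.09 [185.7 333.6]
-0.09 -0.09 [546.3 333.7]
-0.06 0.13 [ 20.9 305.8]
-0.06 -0.13 [710.4 306.1]
```

View pics/c40.png

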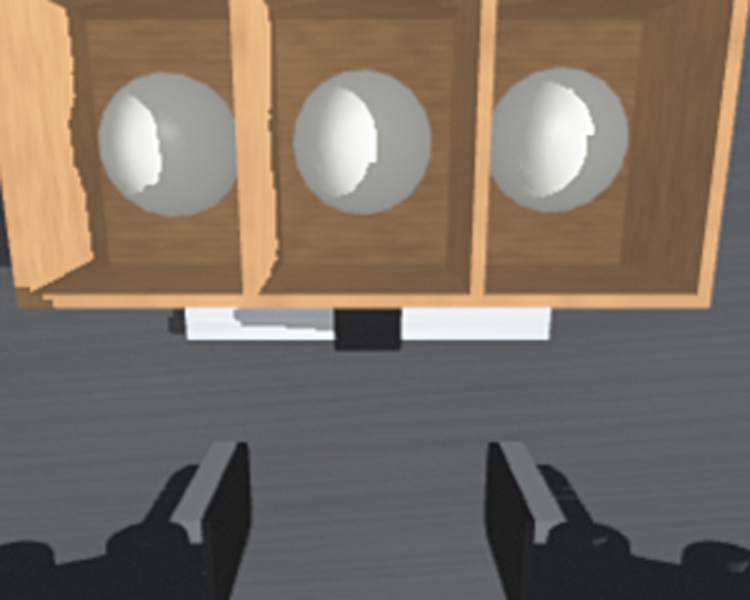

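The picture shows the rule lying parallel to the near face, its near edge at row 340 where flush would be about 335, so there is a gap of roughly 2.5 mm. I close it by pushing gently on the block's near side with shut fingers.

```bash
P="python3 -m pendant"
$P '{"delta_pos":[[-0.03,0,0],[-0.048,0,0.02],[-0.048,0,0.06],[-0.048,0,0.1],[-0.048,0,0.14],[-0.048,0,0.17],[-0.048,0,0.183],[-0.048,0,0.183]],"delta_rot":[[0,0,0],[0,0,0],[0,0,0],[0,0,0],[0,0,0],[0,0,0],[0,0,0],[0,0,0]],"grip":[0,0,0,0,0,0,0,0]}'
$P '{"delta_pos":[[0,0,0],[0,0,0]],"delta_rot":[[0,0,0],[0,0,0]],"grip":[0,0]}'
python3 -c "
from h import *
print(to([.532,.0201,.0195],-1.645))"
```

```text
time_s: 67.95
ee_pos: [0.5073, 0.0221, 0.0144]
eef_rot: [0.999, -0.037, -0.004, -0.0]
wrist_force: [0.0, 0.7, -0.6]
gripper_width: 0.0
grasp_force: 0.0
time_s: 68.15
ee_pos: [0.511, 0.0217, 0.0184]
eef_rot: [0.999, -0.037, 0.001, -0.0]
wrist_force: [0.0, 0.1, 0.8]
gripper_width: -0.0001
grasp_force: 0.0
[[0.021, 0.0001, -0.0011], [-0.0001, -0.0014, -0.0]]
```

```bash
P="python3 -m pendant"
$P '{"delta_pos":[[0.005,0,-0.001],[0.01,0,-0.001],[0.014,0,-0.001],[0.016,0,-0.001],[0.016,0,-0.001]],"delta_rot":[[0,0,0],[0,0,0],[0,0,0],[0,0,0],[0,0,0]],"grip":[0,0,0,0,0]}'>/dev/null; python3 ok.py 5 &&
$P '{"delta_pos":[[0.0015,0,0],[0.003,0,0],[0.003,0,0]],"delta_rot":[[0,0,0],[0,0,0],[0,0,0]],"grip":[0,0,0]}'>/dev/null && python3 ok.py 5 &&
$P '{"delta_pos":[[0.001,0,0],[0.002,0,0],[0.002,0,0]],"delta_rot":[[0,0,0],[0,0,0],[0,0,0]],"grip":[0,0,0]}'>/dev/null && python3 ok.py 5 &&
$P '{"delta_pos":[[0.001,0,0],[0.002,0,0],[0.002,0,0]],"delta_rot":[[0,0,0],[0,0,0],[0,0,0]],"grip":[0,0,0]}'>/dev/null && python3 ok.py 5 &&
$P '{"delta_pos":[[0.001,0,0],[0.001,0,0]],"delta_rot":[[0,0,0],[0,0,0]],"grip":[0,0]}'>/dev/null && python3 ok.py 5 &&
$P '{"delta_pos":[[0.001,0,0],[0.001,0,0]],"delta_rot":[[0,0,0],[0,0,0]],"grip":[0,0]}'>/dev/null && python3 ok.py 5 &&
$P '{"delta_pos":[[0.001,0,0],[0.001,0,0]],"delta_rot":[[0,0,0],[0,0,0]],"grip":[0,0]}'>/dev/null && python3 ok.py 5 &&
$P '{"delta_pos":[[0.001,0,0],[0.001,0,0]],"delta_rot":[[0,0,0],[0,0,0]],"grip":[0,0]}'>/dev/null && python3 ok.py 5 &&
$P '{"delta_pos":[[0.001,0,0],[0.001,0,0]],"delta_rot":[[0,0,0],[0,0,0]],"grip":[0,0]}'>/dev/null && python3 ok.py 5
python3 -c "
from station import ctrl
s=ctrl.get_state(); print(s['moment'],s['time_s'])"
```

```text
[0.5269 0.0206 0.0189] [-0.2 -0.7  0.2]
[0.5295 0.0204 0.0188] [-0.3 -0.2 -0.3]
[0.5315 0.0202 0.0188] [ 0.2 -0.3  1.2]
[0.5336 0.0201 0.0188] [-0.1 -0.2 -0.8]
[0.5345 0.02   0.0188] [-0.1 -0.2 -0.1]
[0.5354 0.02   0.0188] [0.7 0.2 0.5]
[0.5357 0.02   0.0187] [-1.9 -0.2  0.4]
[0.5374 0.0198 0.0187] [-0.3  0.1  0.5]
[0.5374 0.0198 0.0187] [-4.1  0.6  1.5]
[0.02585559 0.52803272 0.00881969] 70.55
```

```bash
P="python3 -m pendant"
$P '{"delta_pos":[[-0.002,0,0],[-0.006,0,0],[-0.015,0,0],[-0.025,0,-0.02],[-0.025,0,-0.06],[-0.015,0,-0.11],[0,0,-0.16],[0.022,0,-0.184]],"delta_rot":[[0,0,0],[0,0,0],[0,0,0],[0,0,0],[0,0,0],[0,0,0],[0,0,0],[0,0,0]],"grip":[0,0,0,0,0,0,0,0]}'
$P '{"delta_pos":[[0,0,0],[0,0,0],[0,0,0],[0,0,0]],"delta_rot":[[0,0,0],[0,0,0],[0,0,0],[0,0,0]],"grip":[0.6,0.6,0.6,0.6]}'
python3 - <<'E'
from h import *
st=ctrl.get_state(); im=vision.grab_frame("wrist"); cv2.imwrite("pics/w41.png",im[:,:,::-1]); t=vision.grab_frame("top"); cv2.imwrite("pics/t41.png",t[:,:,::-1])
M=R.from_quat(st["eef_rot"]).as_matrix(); print(st["ee_pos"],M[:,2])
q=np.array([9.99308745e-01,-3.70908957e-02,2.50762640e-03,9.87189021e-05])
def ana(f,s):
    g=cv2.cvtColor(cv2.imread(f),cv2.COLOR_BGR2GRAY).astype(float); hs=cv2.cvtColor(cv2.imread(f),cv2.COLOR_BGR2HSV)
    N=[];Rm=[]
    for u in list(range(255,300,3))+list(range(336,385,3)):
        col=g[150:230,u]; w=np.where(col>150)[0]+150; w=w[(hs[w,u,1]<50)]
        if len(w):
            k=w.max(); # subpixel falling edge
            a,b=g[k,u],g[k+1,u]; thr=150; sub=k+(a-thr)/max(a-b,1)
            N.append(world("wrist",u,sub,.008,s)[:2]); 
            r=w.min(); Rm.append(world("wrist",u,r-.5,.088,s)[:2])
    for nm,a in (("near edge z=.008",N),("rim/visible start z=.088",Rm)):
        a=np.array(a); p=np.polyfit(a[:,1],a[:,0],1); print(f,nm,"slope",p[0].round(4),"x at y=.018",np.polyval(p,.018).round(4),"res",np.abs(np.polyval(p,a[:,1])-a[:,0]).max().round(4),len(a))
ana("pics/w40.png",dict(ee_pos=np.array([.55943038,.01813908,.20269561]),eef_rot=q)); ana("pics/w41.png",st)
E
```

```text
time_s: 71.35
ee_pos: [0.5608, 0.0182, 0.2074]
eef_rot: [0.999, -0.037, 0.003, 0.0]
wrist_force: [0.3, -0.7, 0.1]
gripper_width: 0.0001
grasp_force: 0.0
time_s: 71.75
ee_pos: [0.5583, 0.0183, 0.2009]
eef_rot: [0.999, -0.037, -0.002, -0.0]
wrist_force: [0.4, -0.3, -1.0]
gripper_width: 0.0516
grasp_force: 0.0
[0.55830107 0.01828774 0.20092293] [-4.18406029e-03  4.83374723e-04 -9.99991130e-01]
pics/w40.png near edge z=.008 slope 0.0731 x at y=.018 0.5421 res 0.0 32
pics/w40.png rim/visible start z=.088 slope 0.0735 x at y=.018 0.5748 res 0.0 32
pics/w41.png near edge z=.008 slope 0.0729 x at y=.018 0.5436 res 0.0 32
pics/w41.png rim/visible start z=.088 slope 0.0628 x at y=.018 0.5744 res 0.0019 32
```

```bash
python3 -c "
from station import ctrl
print(ctrl.close_job())"
```

```text
the job is handed in; nothing more can be done
None
```

I packed all three soap balls and all three bottles, laid the labelling rule at the middle of the carton's near face about 1 mm off flush, and handed the job in at about 72 s. The hand-in returned no verdict. Early on, the gripper fingers pressed the carton rim with about 57 N, and I don't know if that counts against the 40 N limit.

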